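# Hang a pH electrode on the turning rack

### The job

Turn the electrode rack by hand until its empty arm stands right above the yellow drip cup. Then take the blue-capped electrode out of the white storage block and hang it in that empty arm, so that its collar rests down in the fork and it drips into the cup. Leave the other electrodes where they are, do not push the bottle, jar or beakers about, and let go of everything at the end.

Things in the scene. Friction and masses are not known exactly. Their poses are not given: they have to be found in the camera images.
- blue_cap (a point): The blue-capped electrode to hang, upright, 175 mm long, about 0.08 kg. Point: centre of its round cap (24 mm across, 46 tall; grip here), z up. 23-29 mm below the point a blue collar, 28 mm across; under it a glass stem, 12 mm across, down to 144 mm below the point. On top a brass plug, 8 mm tall. It starts with the lowest 70 mm in a hole of the block, the point 154 mm above the bench.
- block: White storage block, 60 x 180 x 80 mm tall, fixed, left or right of the rack. Origin: centre of its underside; x across, y along the row of three holes (15 mm across, 70 deep, at y = -60, 0 and 60 mm). Each holds one electrode; which stands where varies.
- stored_black_cap (a point): Black-capped electrode in the storage block, to be left there: electrode of the same shape and size as the blue one; the point is the centre of its cap.
- stored_white_cap (a point): White-capped electrode in the storage block, to be left there: electrode of the same shape and size as the blue one; the point is the centre of its cap.
- empty_seat (a point): Empty arm of the rack. Five black arms, 72 degrees apart, end in level forks open outwards; four hold electrodes. Point: middle of this fork's slot, 100 mm from the rack's axis, at its top face (165 mm above the bench) where the collar rests (cap centre then 29 mm above the point). The arm points outwards along this frame's -x, z up. Slot 16 mm wide.
- fork_tip (a point): Outer end of the empty fork's slot, 24 mm outwards of its seat point, same height and axes. Lips 4 mm high stand on the tips from 5 mm inwards of this point and keep the collar in; flares open the mouth to 12 mm outwards. The stem goes in from outside with the collar above the lips, or from above; then it is lowered till the collar rests. The slot begins 9 mm inwards of the seat.
- knob (a point): Round grey knob on top of the turning rack, 44 mm across, 42 tall; point: its centre, on the upright axis, 228 mm above the bench. It turns the whole rack either way, without stops in use, against about 0.04 N m friction; the rack stays where left. Forks reach 136 mm from this axis, hung caps 114 mm; hung electrodes' tops are 225 mm above the bench.
- tree (a joint): Angle turned by the rack since the start, rad, positive counter-clockwise seen from above; 0 at the start.
- drip_cup (a point): Yellow drip cup, 62 mm across, fixed on the rack's white foot on the side towards the robot, rim 38 mm above the bench. The point is the centre of the rim, 100 mm from the rack's axis.
- hung1_cap (a point): Grey-capped electrode hanging on the rack, to be left hanging: electrode of the same shape and size as the blue one; the point is the centre of its cap (194 mm above the bench).
- hung2_cap (a point): White-capped electrode hanging on the rack, to be left hanging: electrode of the same shape and size as the blue one; the point is the centre of its cap (194 mm above the bench).
- hung3_cap (a point): Black-capped electrode hanging on the rack, to be left hanging: electrode of the same shape and size as the blue one; the point is the centre of its cap (194 mm above the bench).
- hung4_cap (a point): Green-capped electrode hanging on the rack, to be left hanging: electrode of the same shape and size as the blue one; the point is the centre of its cap (194 mm above the bench).
- stirrer: Grey magnetic stirrer, 150 x 170 x 62 mm tall, fixed; origin at the centre of its underside. It carries the beaker.
- beaker: Glass beaker, 72 mm across and 100 mm tall, standing on the stirrer; origin at the centre of its underside. To be left alone.
- buffer: White plastic bottle with black cap, 48 mm across, 110 mm tall; origin at the centre of its underside. To be left alone.
- jar: Amber glass jar with white cap, 54 mm across, 100 mm tall; origin at the centre of its underside. To be left alone.
- rod_stand: Support stand, fixed: white plate 130 x 90 x 12 mm, in its middle an upright steel rod 12 mm across and 432 mm high; a black holder at 295 to 325 mm height reaches 100 mm from the rod along the stand's +x. Origin at the centre of the plate's underside.
- tall_beaker: Empty glass beaker, 90 mm across, 120 mm tall; origin at the centre of its underside. To be left alone.
Things that resemble listed ones, but are neither listed nor needed, are in the scene too. What is shaped like the part that bears hung4_cap but red is not meant.

How it is judged:
By the outcome, as a careful person would: the job done as asked, in the order asked, and still so for the second after the job is handed in, with the robot touching nothing.
It also fails if it takes over 67 s, if anything falls off the work surface, if the arm or the gripper's body presses on something with over 40 N, if the wrist force passes 120 N, or if a joint passes its speed limit or range.

### The arm

A 6-joint arm with a two-finger parallel gripper is mounted at the origin on the work surface. World frame = base frame: x ahead of the robot, y to its left, z up, the work surface at z = 0. Lengths are in mm, angles in rad, forces in N, time in s.
With the tool pointing down it reaches from about 275 to 750 mm from the base axis. Payload 10.2 kg.
Tool frame: the origin (TCP) lies at the very end of the fingers, on their centre line; the grasp point (between the pads) lies 19 mm behind it (ctrl.pinch_z is the distance from the TCP to the grasp point, in mm); y points along the fingers, z is the direction in which the jaws open and shut, and the axes are right-handed (so a half turn about y gives the same grasp; the last joint's range is limited). The gripper opens to 85 mm and grips with 20 to 120 N. Pads are 22 mm wide; open, the fingers measure 114 mm over their backs; the gripper's body (76 mm by 85 mm) begins 54 mm behind the grasp point. The pads swing forward as they close: fully open they stand 13 mm farther back than shut.
Start: joints at [-1.373, 0.313, 1.498, -0, 1.331, -0.223], TCP at [214.446, -479.212, 231.294] pointing down, gripper open.
Joint ranges: [-2.94, 2.94], [-0.97, 2.17], [0.19, 2.56], [-1.23, 4.37], [0.02, 3.11], [-2.88, 2.88]. Speed limits (rad/s): [2.39, 2.39, 3.01, 3.14, 3.14, 3.14].

### API

Orientations are given as a unit quaternion [w, x, y, z].
In Python, from rig import sense, eyes, ctrl gives the robot as it stands. The module is installed in compiled form; this text tells all that it offers.
- The arm moves only by the shell command python3 -m handwheel 'ROWS' [FORCE]. ROWS is JSON, a list of rows, each an object of numbers: "grip": the finger opening in mm, from 0 to 85.4; "tx", "ty", "tz": the shift along the tool's x, y, z in mm; "wx", "wy", "wz": the turn, a rotation vector about the tool's x, y, z in rad. In form: [{"grip": .., "tx": .., "ty": .., "tz": .., "wx": .., "wy": .., "wz": ..}, ...]. A call has 1 to 10 rows; each row shifts and turns the commanded pose from where the row before left it, along the tool's axes as they then stand; what a row does not reach is not made up. A row lasts 1/12 s, in which the tool goes at most 41.7 mm and 7.16 degrees, less where a joint would pass 70% of its speed; a pose out of reach is approached as far as the arm can. A call is refused whole if a number of a shift passes 41.7 or a number of a turn 0.125, either way. A call with a gripper value outside its range is refused whole. The fingers move at their own pace and stop on an object; FORCE is the grip in N (left out, the last holds). Time passes only in rows, so rows that do not move let the fingers close. It gives the time, the measured TCP pose, the force and the opening at its end, in the units of the state.
- sense(): the state, without advancing time (a new reading comes with each control period).
- eyes.capture(name): name is "side" or "top" or "wrist"; returns a dict with "pixels" (400x640x3 uint8, red, green, blue), "mtx" (3x3 intrinsics, pixels), "dist" ([k1, k2, p1, p2, k3] as OpenCV has them; the pictures are not rectified), "R" (3x3) and "t" (3): a world point X has camera coordinates R X + t. Camera axes: x right, y down, z forward; pixel columns grow to the right and rows downward; lengths in mm; the calibration is good to about 2 mm. A picture is of the moment at which its call begins. There is no depth.
- ctrl.finish_job(): hands the job in, once; it reports no verdict.
The state is a dict: "time_s": time; "joints": joint angles; "dq": joint speeds; "tau": joint torques, N m; "eef_pos": TCP position; "ee_rot": TCP orientation; "force": force on the tool from outside, world axes, zero at the start; "wrist_torque": the same for the moment, N m; "grip_width": opening from 0.0 (shut) to 1.0 (fully open).
Only numpy, scipy, OpenCV 4.12 (cv2) and the standard library are available. Lean on these libraries where they do the work, as an engineer would, in place of code of your own. Each camera call takes 0.05 s, during which the arm holds its last target.

## Working session

There is one attempt and no reset: what is moved stays moved. The work goes in short steps, Python scripts to look and compute and a shell command to move; the robot and the scene stay as the last step left them, time stands still between calls to the robot, and variables do not carry over. Pictures are saved under pics/ and viewed, and the job is handed in when it is done.

```bash
ls; mkdir -p pics; python3 - <<'E'
from rig import sense, eyes, ctrl
import cv2,numpy as np
print(sense(), ctrl.pinch_z)
for n in ["side","top","wrist"]:
    c=eyes.capture(n); cv2.imwrite(f"pics/{n}0.png",c["pixels"][:,:,::-1])
    np.savez(f"{n}0.npz",**c)
    R=np.array(c["R"]);print(n,(-R.T@np.array(c["t"])).round(0).tolist(),R.round(3).tolist(),np.array(c["mtx"]).round(1).tolist(),c["dist"])
E
```

```text
pics
{'time_s': 0.0, 'joints': array([-1.37339767e+00,  3.13465776e-01,  1.49845396e+00, -2.02469458e-05,
        1.33103024e+00, -2.23367320e-01]), 'dq': array([-0.00025332,  0.00080378, -0.00043618, -0.00112645,  0.0007101 ,
        0.00023393]), 'tau': array([ 8.84279325e-04, -4.12263966e+01, -2.59740579e+01, -1.78494047e-04,
        4.16914161e-03, -9.11997091e-06]), 'eef_pos': array([ 214.38660764, -478.93458096,  230.72066411]), 'ee_rot': array([ 0.14766918, -0.14767062,  0.69199521, -0.69103534]), 'force': array([ 0.42781599, -0.28737195, -0.04709152]), 'wrist_torque': array([ 0.02453561, -0.01652791,  0.04410278]), 'grip_width': 0.9993683255122245} 18.700000000000003
side [434.0, 694.0, 802.0] [[-0.976, -0.215, 0.02], [-0.161, 0.666, -0.728], [0.143, -0.714, -0.685]] [[414.3, 0.0, 321.0], [0.0, 414.3, 201.9], [0.0, 0.0, 1.0]] [-0.00808562  0.          0.          0.          0.        ]
top [442.0, 14.0, 1074.0] [[-0.003, -1.0, -0.015], [-0.988, 0.005, -0.154], [0.154, 0.014, -0.988]] [[397.8, 0.0, 321.1], [0.0, 397.8, 200.9], [0.0, 0.0, 1.0]] [-0.09706305  0.          0.          0.          0.        ]
wrist [291.0, -445.0, 374.0] [[0.408, -0.913, -0.001], [-0.863, -0.386, 0.326], [-0.298, -0.132, -0.945]] [[281.6, 0.0, 317.7], [0.0, 281.6, 197.7], [0.0, 0.0, 1.0]] [-0.04520877  0.          0.          0.          0.        ]
```

View pics/side0.png

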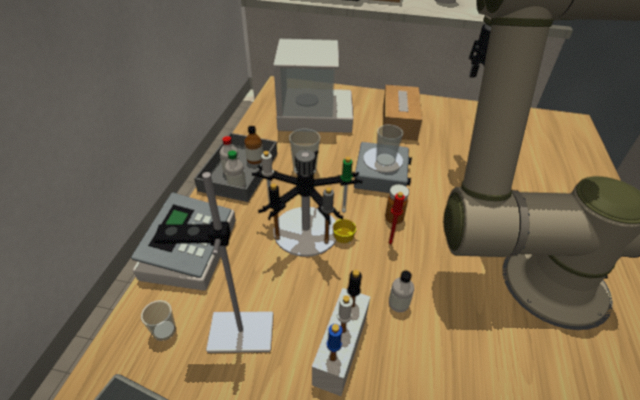

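View pics/top0.png

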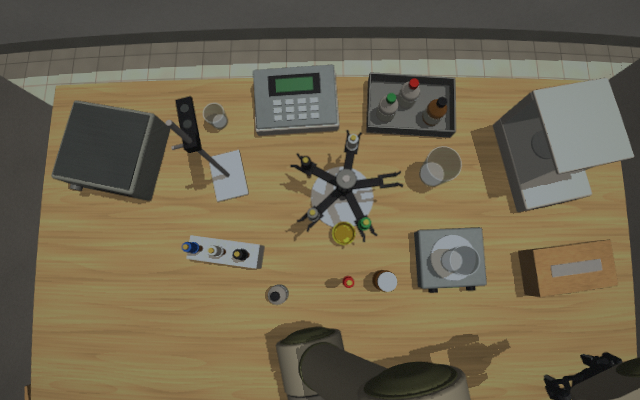

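View pics/wrist0.png

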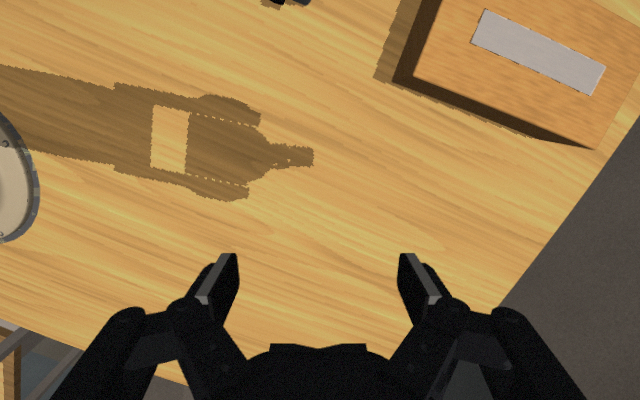

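```bash
cat > h.py <<'E'
import cv2,numpy as np
from scipy.spatial.transform import Rotation as Rn
def load(n): return dict(np.load(n+".npz"))
def ray(c,uv):
    p=cv2.undistortPoints(np.array([[uv]],float),np.array(c["mtx"]),np.array(c["dist"]))[0,0]
    R=np.array(c["R"]);return -R.T@np.array(c["t"]), R.T@np.array([p[0],p[1],1.])
def onz(c,uv,z):
    o,d=ray(c,uv);return o+d*(z-o[2])/d[2]
def tri(c1,p1,c2,p2):
    o1,d1=ray(c1,p1);o2,d2=ray(c2,p2);d1/=np.linalg.norm(d1);d2/=np.linalg.norm(d2)
    s=np.linalg.lstsq(np.c_[d1,-d2],o2-o1,rcond=None)[0]
    a=o1+s[0]*d1;b=o2+s[1]*d2;return (a+b)/2,np.linalg.norm(a-b)
def proj(c,X):
    return cv2.projectPoints(np.array([X],float),cv2.Rodrigues(np.array(c["R"]))[0],np.array(c["t"],float),np.array(c["mtx"]),np.array(c["dist"]))[0][0,0]
def crop(c,x0,y0,x1,y1,s,name):
    im=c["pixels"][y0:y1,x0:x1,::-1];cv2.imwrite("pics/"+name,cv2.resize(im,None,fx=s,fy=s,interpolation=cv2.INTER_CUBIC))
E
python3 - <<'E'
from h import *
t=load("top0");s=load("side0")
crop(t,280,120,420,300,3,"t_rack.png");crop(t,170,90,300,310,2.7,"t_blk.png")
crop(s,240,130,420,260,4,"s_rack.png");crop(s,290,260,420,390,4,"s_blk.png")
E
```

```text
(no output)
```

View pics/t_rack.png

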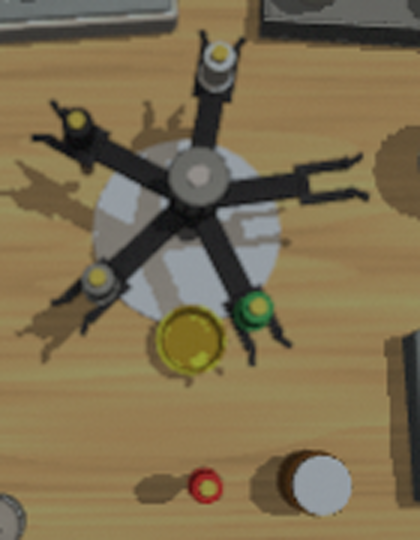

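View pics/t_blk.png

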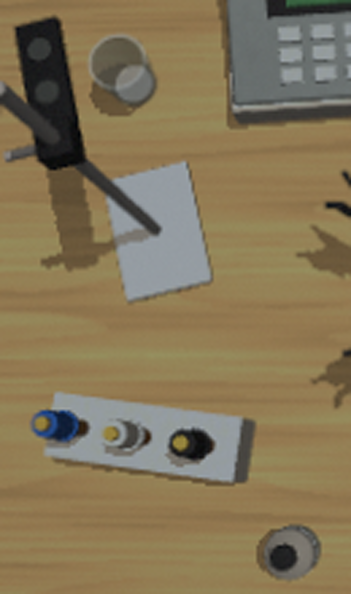

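View pics/s_rack.png

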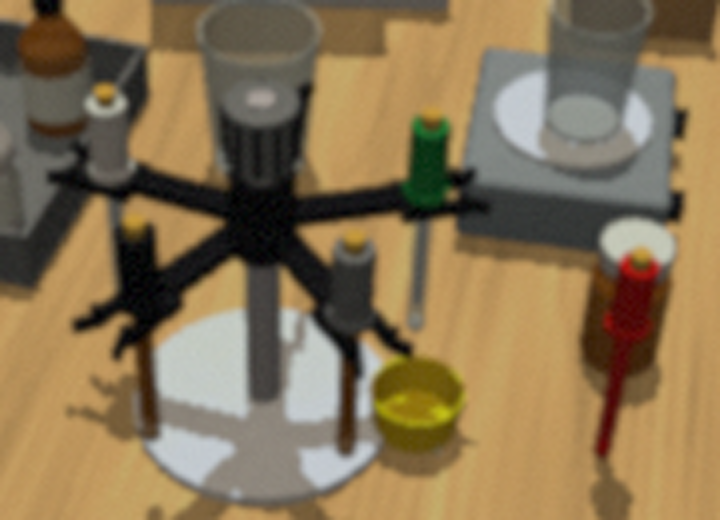

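View pics/s_blk.png

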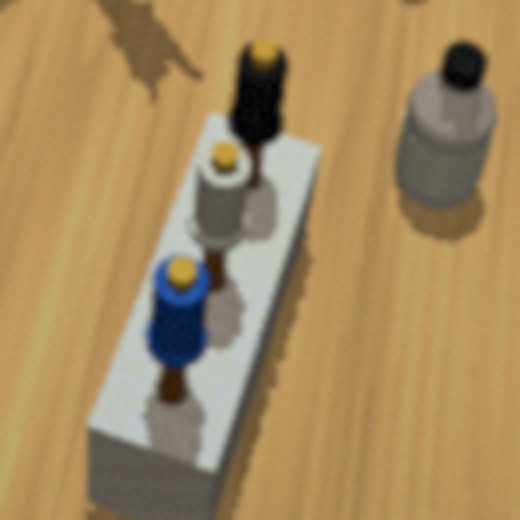

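```bash
python3 - <<'E'
from h import *
t=load("top0");s=load("side0")
def yl(c,box):
    x0,y0,x1,y1=box;hsv=cv2.cvtColor(c["pixels"],cv2.COLOR_RGB2HSV)[y0:y1,x0:x1].astype(int)
    m=((hsv[...,0]>14)&(hsv[...,0]<34)&(hsv[...,1]>140)&(hsv[...,2]>90)).astype(np.uint8)
    n,l,st,ce=cv2.connectedComponentsWithStats(m)
    return [(st[i,4],(ce[i]+[x0,y0]).round(1).tolist()) for i in range(1,n) if st[i,4]>3]
def one(c,b):
    r=yl(c,b);r.sort();return r[-1][1]
P={"blue":((178,238,196,258),(325,318,345,335),185),"sWhite":((205,242,220,258),(340,292,352,304),185),"sBlack":((230,245,246,262),(350,266,362,278),185),
"green":((358,215,374,228),(342,154,353,165),225),"white":((346,130,362,146),(260,148,272,158),225),"black":((298,154,314,168),(268,180,280,192),225),"grey":((306,206,320,220),(322,184,336,196),225),"red":((340,275,356,290),(395,190,405,198),185)}
for k,(a,b,z) in P.items():
    try:
        p,q=one(t,a),one(s,b);X,e=tri(t,p,s,q);print(k,p,q,X.round(1),round(e,1),"at z",onz(t,p,z).round(1)[:2],onz(s,q,z).round(1)[:2])
    except Exception as ex: print(k,ex,yl(t,a),yl(s,b))
def at(n,x,y):
    return {"t":(280+x/3-.33,120+y/3-.33),"s":(240+x/4-.4,130+y/4-.4)}[n]
print("knob", onz(t,at("t",199,177),249), onz(s,at("s",261,101),249))
print("cup", onz(t,at("t",190,340),38), onz(s,at("s",418,381),38))
print("forktips", onz(t,at("t",360,160),167), onz(t,at("t",365,196),167), "root",onz(t,at("t",305,183),165))
print("jar", onz(t,at("t",322,484),100),"bottle",onz(t,(170+283/2.7,90+557/2.7),110))
print("red base side",onz(s,at("s",602,452),0))
print("rod base",onz(t,(170+157/2.7,90+230/2.7),12),"holder corners",[onz(t,(170+a/2.7,90+b/2.7),325).round(0).tolist() for a,b in((18,28),(55,18),(84,160),(45,168))])
E
```

```text
blue [185.5, 246.3] [335.0, 328.0] [477.2 336.4 178.3] 2.9 at z [478.4 334. ] [475.3 340.2]
sWhite [210.6, 250.0] [345.9, 298.7] [469.1 277.2 180.1] 2.7 at z [470.3 275.7] [467.5 280.4]
sBlack [236.5, 253.6] [355.5, 272.1] [461.3 217.2 181.8] 2.2 at z [462.4 216.5] [460.1 219.7]
green [365.8, 221.4] [347.5, 158.0] [528.4 -69.5 222.9] 2.5 at z [529.5 -69.3] [526.8 -66.7]
white [353.0, 137.5] [265.6, 152.6] [717.  -45.1 222. ] 0.7 at z [716.4 -44.8] [715.2 -41.2]
black [305.0, 159.9] [273.4, 185.1] [665.6  61.5 222.4] 1.8 at z [665.9  61.5] [663.6  64.5]
grey [311.9, 212.4] [328.2, 188.9] [549.2  46.3 222.7] 1.1 at z [549.5  46.2] [548.2  48.9]
red [349.0, 282.2] [399.8, 194.4] [397.3 -34.8 168.2] 2.6 at z [399.4 -33.9] [397.  -15.5]
knob [618.02201335 -26.83135514 249.        ] [616.82802681 -23.59972521 249.        ]
cup [518.68951878 -27.67787278  38.        ] [517.87903094 -34.04777915  38.        ]
forktips [ 648.43124412 -156.52091538  167.        ] [ 619.86241374 -159.39943404  167.        ] root [ 630.75613468 -113.33718228  165.        ]
jar [ 397.50870702 -130.21107793  100.        ] bottle [362.75247282 139.09369781 110.        ]
red base side [395.74088922 -35.8204497    0.        ]
rod base [680.6799967  285.36167227  12.        ] holder corners [[768.0, 319.0, 325.0], [775.0, 290.0, 325.0], [663.0, 262.0, 325.0], [658.0, 291.0, 325.0]]
```

```bash
python3 - <<'E'
from h import *
from scipy.optimize import least_squares
from rig import sense
s=sense();q=s["ee_rot"];R=Rn.from_quat([q[1],q[2],q[3],q[0]]).as_matrix();print(R.round(3))
z=R[:,2];print("jaw yaw",np.arctan2(z[1],z[0]),"j1,j6",s["joints"][0],s["joints"][5])
H={"tri":[(528.4,-69.5),(717,-45.1),(665.6,61.5),(549.2,46.3)],"top":[(529.5,-69.3),(716.4,-44.8),(665.9,61.5),(549.5,46.2)],"side":[(526.8,-66.7),(715.2,-41.2),(663.6,64.5),(548.2,48.9)]}
for k,P in H.items():
    P=np.array(P)
    f=lambda v:np.ravel([[v[0]+100*np.cos(v[2]+np.radians(a))-p[0],v[1]+100*np.sin(v[2]+np.radians(a))-p[1]] for a,p in zip((-72,-216,-144-144,-144),P)])
    r=least_squares(f,[617,-26,np.radians(278)]);print(k,r.x[:2].round(1),np.degrees(r.x[2]).round(2),r.fun.round(1))
E
```

```text
[[-0.913 -0.     0.408]
 [-0.408  0.001 -0.913]
 [-0.    -1.    -0.001]]
jaw yaw -1.150001655957163 j1,j6 -1.3734228740992243 -0.2234226957103663
tri [618.3 -26.5] 277.42 [-4.000e-01  1.000e-01 -5.090e+01  1.064e+02  5.100e+01 -1.064e+02
  3.000e-01 -2.000e-01]
top [618.7 -26.4] 277.7 [-9.000e-01 -4.000e-01 -5.030e+01  1.065e+02  5.120e+01 -1.058e+02
  1.000e-01 -3.000e-01]
side [616.7 -23.4] 277.56 [  -0.3    0.2  -50.8  105.7   51.5 -106.    -0.4    0.2]
```

```bash
python3 - <<'E'
from h import *
for n,b in(("top0",(325,215,362,252)),("side0",(330,215,360,248))):
    c=load(n);x0,y0,x1,y1=b;hsv=cv2.cvtColor(c["pixels"],cv2.COLOR_RGB2HSV)[y0:y1,x0:x1].astype(int)
    m=((hsv[...,0]>22)&(hsv[...,0]<36)&(hsv[...,1]>190)).astype(np.uint8)
    k=cv2.connectedComponentsWithStats(m);i=1+np.argmax(k[2][1:,4]);m=(k[1]==i).astype(np.uint8)
    print("\n".join("".join(".#"[v] for v in r) for r in m))
    ys,xs=np.nonzero(m);h=cv2.convexHull(np.c_[xs+x0,ys+y0].astype(np.float32));print(cv2.fitEllipse(h))
    L=[(xs[ys==y].min()+x0,xs[ys==y].max()+x0,y+y0) for y in sorted(set(ys))]
    if n=="top0": e=cv2.fitEllipse(h);print(onz(c,e[0],38))
    from scipy.optimize import least_squares
    # rim circle predicted extent (bbox) for centre guess
    def bb(v,z=(38,)):
        p=np.array([proj(c,(v[0]+31*np.cos(a),v[1]+31*np.sin(a),zz)) for a in np.linspace(0,6.28,60) for zz in z]);return p
    p=bb((518.5,-29));print("rim bbox at (518.5,-29)",p.min(0),p.max(0),"mask",xs.min()+x0-.5,ys.min()+y0-.5,xs.max()+x0+.5,ys.max()+y0+.5)
E
```

```text
.....................................
.....................................
.....................................
.....................................
.....................................
.....................................
.....................................
.....................................
.....................................
.....................................
.....................................
.........................##..........
........................###..........
........................####.........
.........................##.#........
.........................#...........
......................#.#.##.#.......
..................#...##.#.#.#.......
.................#####..#####........
.................#..#.....#..........
...............####.###.#.###........
.........####..#.#.##.###.##.........
.........#..#.....#......##.#........
...........####..#.#......##.........
...............##........##..........
...............#.........#...........
................#.......#............
...............#.##....#.............
..................#..##.............
[... 1094 characters left out ...]
#################.....
.....###################......
.....###################......
.....##################.......
......#################.......
......################........
......################........
.......##############.........
.......##############.........
.........##########...........
.............#.#..............
..............................
..............................
..............................
..............................
..............................
((343.91595458984375, 230.23536682128906), (21.658708572387695, 23.761398315429688), 176.5963134765625)
rim bbox at (518.5,-29) [331.30936985 217.52260558] [355.72468466 235.2920388 ] mask 333.5 217.5 355.5 242.5
```

```bash
python3 -m handwheel '[{"ty":-30,"grip":70},{"ty":-30},{"tx":-34.6,"tz":-15.55},{"tx":-34.6,"tz":-15.55},{"tx":-34.6,"tz":-15.55},{"tx":-34.6,"tz":-15.55},{"tx":-34.6,"tz":-15.55},{"tx":-34.6,"tz":-15.55},{"tx":-34.6,"tz":-15.55},{"tx":-34.6,"tz":-15.55}]' 40; python3 -m handwheel '[{"tx":-34.6,"tz":-15.55},{"tx":-34.6,"tz":-15.55},{"tx":-34.6,"tz":-15.55},{"tx":-34.6,"tz":-15.55},{"tx":-34.6,"tz":-15.55},{"tx":-34.6,"tz":-15.55},{"tx":-34.6,"tz":-15.55},{"tx":-34.6,"tz":-15.55},{},{}]'
```

```text
invalid input
invalid input
```

```bash
python3 -m handwheel '[{"wy":-0.115},{"wy":-0.115},{"wy":-0.115},{"wy":-0.115},{"wy":-0.115},{"wy":-0.115},{"wy":-0.115},{"wy":-0.115},{"wy":-0.115},{"wy":-0.115}]'; python3 -m handwheel '[{},{}]'; cat >> h.py <<'E'
def go(dst,s=None):
    from rig import sense
    s=s or sense();q=s["ee_rot"];R=Rn.from_quat([q[1],q[2],q[3],q[0]]).as_matrix()
    d=np.array(dst,float)-s["eef_pos"];z=R[:,2]
    print("t",round(s["time_s"],2),"tcp",s["eef_pos"].round(1),"world d",d.round(1),"tool d",(R.T@d).round(1),"jaw yaw",round(float(np.arctan2(z[1],z[0])),3),"ydir",R[:,1].round(3),"F",s["force"].round(1),"j",s["joints"].round(2),"grip",round(s["grip_width"]*85.4,1))
E
python3 - <<'E'
from h import *
from rig import eyes
go((618,-26,213))
c=eyes.capture("wrist");np.savez("w1.npz",**c);crop(c,0,0,640,400,1.2,"w1.png")
print(proj(c,(618.3,-26,249)),proj(c,(618.3,-26,228)))
E
```

```text
t 0.15 tcp [ 214.4 -479.   230.9] world d [403.6 453.  -17.9] tool d [-553.4   18.2 -248.6] jaw yaw -1.15 ydir [-0.     0.001 -1.   ] F [ 0.  -0.8  0.2] j [-1.37  0.31  1.5   0.    1.33 -0.22] grip 85.7
[-20710.75769967 -40842.97880282] [-305369.90906124 -604849.34708602]invalid input
invalid input
```

View pics/w1.png

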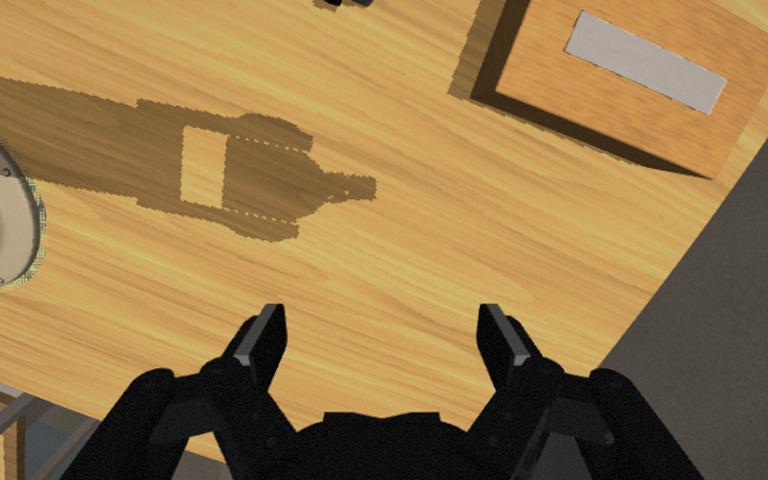

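The rows were refused because every key has to be given. The picture still shows the start view: empty bench, with the fingertips near (270,310) and (490,310).

```bash
python3 -m handwheel '[{"grip":70,"tx":0,"ty":-30,"tz":0,"wx":0,"wy":0,"wz":0},{"grip":70,"tx":0,"ty":-30,"tz":0,"wx":0,"wy":0,"wz":0},{"grip":70,"tx":-34.6,"ty":0,"tz":-15.5,"wx":0,"wy":0,"wz":0},{"grip":70,"tx":-34.6,"ty":0,"tz":-15.5,"wx":0,"wy":0,"wz":0},{"grip":70,"tx":-34.6,"ty":0,"tz":-15.5,"wx":0,"wy":0,"wz":0},{"grip":70,"tx":-34.6,"ty":0,"tz":-15.5,"wx":0,"wy":0,"wz":0}]' 40
```

```text
time_s: 0.7
eef_pos: [316.2, -364.6, 291.2]
ee_rot: [0.147, -0.147, 0.692, -0.692]
force: [-0.5, -0.5, 1.3]
grip_width: 0.819
```

```bash
python3 -m handwheel '[{"grip":70,"tx":-34.6,"ty":0,"tz":-15.5,"wx":0,"wy":0,"wz":0},{"grip":70,"tx":-34.6,"ty":0,"tz":-15.5,"wx":0,"wy":0,"wz":0},{"grip":70,"tx":-34.6,"ty":0,"tz":-15.5,"wx":0,"wy":0,"wz":0},{"grip":70,"tx":-34.6,"ty":0,"tz":-15.5,"wx":0,"wy":0,"wz":0},{"grip":70,"tx":-34.6,"ty":0,"tz":-15.5,"wx":0,"wy":0,"wz":0},{"grip":70,"tx":-34.6,"ty":0,"tz":-15.5,"wx":0,"wy":0,"wz":0},{"grip":70,"tx":-34.6,"ty":0,"tz":-15.5,"wx":0,"wy":0,"wz":0},{"grip":70,"tx":-34.6,"ty":0,"tz":-15.5,"wx":0,"wy":0,"wz":0},{"grip":70,"tx":-34.6,"ty":0,"tz":-15.5,"wx":0,"wy":0,"wz":0}]'
python3 -m handwheel '[{"grip":70,"tx":-34.6,"ty":0,"tz":-15.5,"wx":0,"wy":0,"wz":0},{"grip":70,"tx":-34.6,"ty":0,"tz":-15.5,"wx":0,"wy":0,"wz":0},{"grip":70,"tx":-34.6,"ty":0,"tz":-15.5,"wx":0,"wy":0,"wz":0}]'
python3 -m handwheel '[{"grip":70,"tx":0,"ty":0,"tz":0,"wx":0,"wy":-0.115,"wz":0},{"grip":70,"tx":0,"ty":0,"tz":0,"wx":0,"wy":-0.115,"wz":0},{"grip":70,"tx":0,"ty":0,"tz":0,"wx":0,"wy":-0.115,"wz":0},{"grip":70,"tx":0,"ty":0,"tz":0,"wx":0,"wy":-0.115,"wz":0},{"grip":70,"tx":0,"ty":0,"tz":0,"wx":0,"wy":-0.115,"wz":0},{"grip":70,"tx":0,"ty":0,"tz":0,"wx":0,"wy":-0.115,"wz":0},{"grip":70,"tx":0,"ty":0,"tz":0,"wx":0,"wy":-0.115,"wz":0},{"grip":70,"tx":0,"ty":0,"tz":0,"wx":0,"wy":-0.115,"wz":0},{"grip":70,"tx":0,"ty":0,"tz":0,"wx":0,"wy":-0.115,"wz":0},{"grip":70,"tx":0,"ty":0,"tz":0,"wx":0,"wy":-0.115,"wz":0}]'
python3 - <<'E'
from h import *
from rig import eyes
c=eyes.capture("wrist");np.savez("w1.npz",**c);crop(c,0,0,640,400,1.2,"w1.png")
go((618,-26,213))
print(proj(c,(618.3,-26,249)),proj(c,(518.5,-28.5,38)))
E
```

```text
time_s: 1.45
eef_pos: [543.6, -109.8, 291.2]
ee_rot: [0.148, -0.148, 0.692, -0.691]
force: [0.1, -0.3, 0.3]
grip_width: 0.821
time_s: 1.7
eef_pos: [619.3, -24.9, 291.1]
ee_rot: [0.148, -0.148, 0.692, -0.691]
force: [0.7, -0.9, -0.0]
grip_width: 0.82
time_s: 2.53
eef_pos: [618.4, -26.7, 291.0]
ee_rot: [-0.501, 0.502, -0.499, 0.498]
force: [-0.7, 0.1, -0.1]
grip_width: 0.822
t 2.58 tcp [618.4 -26.7 291. ] world d [ -0.4   0.7 -78. ] tool d [-0.7 78.  -0.3] jaw yaw 0.012 ydir [-0.001  0.    -1.   ] F [ 0.8 -0.2  0.1] j [-0.23  0.5   1.07  0.    1.57 -0.24] grip 70.0
[318.15256485 222.78004475] [248.58985842 163.63072501]
```

View pics/w1.png

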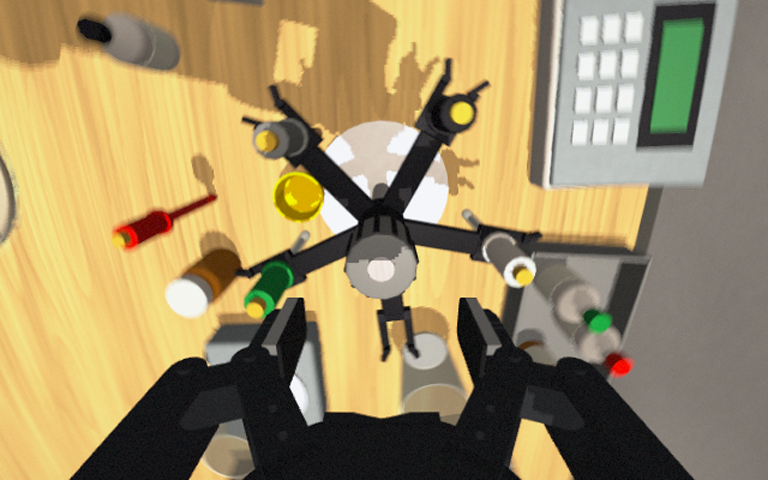

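Wrist picture: the knob top is at (381,268) and the cup at (298,197), both within 1 px (unscaled) of the predicted positions. The empty fork is at (400,340) and the red distractor at (150,230). I'm going down on the knob.

```bash
python3 -m handwheel '[{"grip":70,"tx":0,"ty":26,"tz":0,"wx":0,"wy":0,"wz":0},{"grip":70,"tx":0,"ty":26,"tz":0,"wx":0,"wy":0,"wz":0},{"grip":70,"tx":0,"ty":26,"tz":0,"wx":0,"wy":0,"wz":0},{"grip":30,"tx":0,"ty":0,"tz":0,"wx":0,"wy":0,"wz":0},{"grip":30,"tx":0,"ty":0,"tz":0,"wx":0,"wy":0,"wz":0},{"grip":30,"tx":0,"ty":0,"tz":0,"wx":0,"wy":0,"wz":0},{"grip":30,"tx":0,"ty":0,"tz":0,"wx":0,"wy":0,"wz":0},{"grip":30,"tx":0,"ty":0,"tz":0,"wx":0,"wy":0,"wz":0},{"grip":30,"tx":0,"ty":0,"tz":0,"wx":0,"wy":0,"wz":0}]' 40
python3 -c "
from h import *
go((618,-26,213))"
```

```text
time_s: 3.33
eef_pos: [618.1, -26.7, 214.0]
ee_rot: [0.499, -0.5, 0.501, -0.5]
force: [-5.0, 0.4, -6.2]
grip_width: 0.497
t 3.33 tcp [618.1 -26.7 214. ] world d [-0.1  0.7 -1. ] tool d [-0.7  1.  -0.1] jaw yaw -0.001 ydir [-0.001  0.    -1.   ] F [-5.   0.4 -6.2] j [-0.23  0.54  1.22 -0.    1.39 -0.23] grip 42.5
```

```bash
python3 -m handwheel '[{"grip":30,"tx":0,"ty":0,"tz":0,"wx":0,"wy":0.03,"wz":0},{"grip":30,"tx":0,"ty":0,"tz":0,"wx":0,"wy":0.05,"wz":0},{"grip":30,"tx":0,"ty":0,"tz":0,"wx":0,"wy":0.06,"wz":0},{"grip":30,"tx":0,"ty":0,"tz":0,"wx":0,"wy":0.06,"wz":0},{"grip":30,"tx":0,"ty":0,"tz":0,"wx":0,"wy":0.06,"wz":0},{"grip":30,"tx":0,"ty":0,"tz":0,"wx":0,"wy":0.06,"wz":0},{"grip":30,"tx":0,"ty":0,"tz":0,"wx":0,"wy":0.06,"wz":0},{"grip":30,"tx":0,"ty":0,"tz":0,"wx":0,"wy":0.06,"wz":0},{"grip":30,"tx":0,"ty":0,"tz":0,"wx":0,"wy":0.06,"wz":0},{"grip":30,"tx":0,"ty":0,"tz":0,"wx":0,"wy":0.06,"wz":0}]'
python3 -m handwheel '[{"grip":30,"tx":0,"ty":0,"tz":0,"wx":0,"wy":0.06,"wz":0},{"grip":30,"tx":0,"ty":0,"tz":0,"wx":0,"wy":0.06,"wz":0},{"grip":30,"tx":0,"ty":0,"tz":0,"wx":0,"wy":0.06,"wz":0},{"grip":30,"tx":0,"ty":0,"tz":0,"wx":0,"wy":0.06,"wz":0},{"grip":30,"tx":0,"ty":0,"tz":0,"wx":0,"wy":0.06,"wz":0},{"grip":30,"tx":0,"ty":0,"tz":0,"wx":0,"wy":0.06,"wz":0},{"grip":30,"tx":0,"ty":0,"tz":0,"wx":0,"wy":0.06,"wz":0},{"grip":30,"tx":0,"ty":0,"tz":0,"wx":0,"wy":0.06,"wz":0},{"grip":30,"tx":0,"ty":0,"tz":0,"wx":0,"wy":0.06,"wz":0},{"grip":30,"tx":0,"ty":0,"tz":0,"wx":0,"wy":0.06,"wz":0}]'
python3 -m handwheel '[{"grip":30,"tx":0,"ty":0,"tz":0,"wx":0,"wy":0.06,"wz":0},{"grip":30,"tx":0,"ty":0,"tz":0,"wx":0,"wy":0.06,"wz":0},{"grip":30,"tx":0,"ty":0,"tz":0,"wx":0,"wy":0.06,"wz":0},{"grip":30,"tx":0,"ty":0,"tz":0,"wx":0,"wy":0.06,"wz":0},{"grip":30,"tx":0,"ty":0,"tz":0,"wx":0,"wy":0.06,"wz":0},{"grip":30,"tx":0,"ty":0,"tz":0,"wx":0,"wy":0.06,"wz":0},{"grip":30,"tx":0,"ty":0,"tz":0,"wx":0,"wy":0.06,"wz":0},{"grip":30,"tx":0,"ty":0,"tz":0,"wx":0,"wy":0.06,"wz":0},{"grip":30,"tx":0,"ty":0,"tz":0,"wx":0,"wy":0.03,"wz":0},{"grip":30,"tx":0,"ty":0,"tz":0,"wx":0,"wy":0,"wz":0}]'
python3 - <<'E'
from h import *
from rig import eyes
for n in("top","side","wrist"):
    c=eyes.capture(n);np.savez(n+"2.npz",**c)
    if n=="top":crop(c,270,110,430,300,3,"t2.png")
    if n=="side":crop(c,240,130,420,260,4,"s2.png")
    if n=="wrist":crop(c,0,0,640,400,1.2,"w2.png")
go((618,-26,213))
E
```

```text
time_s: 4.17
eef_pos: [617.6, -26.6, 214.0]
ee_rot: [0.34, -0.342, 0.62, -0.619]
force: [-10.2, -0.2, -5.2]
grip_width: 0.502
time_s: 5.0
eef_pos: [617.2, -26.2, 214.0]
ee_rot: [0.142, -0.144, 0.693, -0.692]
force: [-11.1, 2.6, -4.3]
grip_width: 0.508
time_s: 5.83
eef_pos: [617.1, -25.7, 214.0]
ee_rot: [-0.037, 0.034, 0.707, -0.706]
force: [-10.1, 5.2, -4.1]
grip_width: 0.503
t 5.98 tcp [617.1 -25.7 214. ] world d [ 0.9 -0.3 -1. ] tool d [-0.9  1.   0.2] jaw yaw -1.67 ydir [-0.004  0.001 -1.   ] F [-10.8   5.3  -3.6] j [-0.23  0.53  1.22  0.    1.39  1.44] grip 43.2
```

View pics/t2.png

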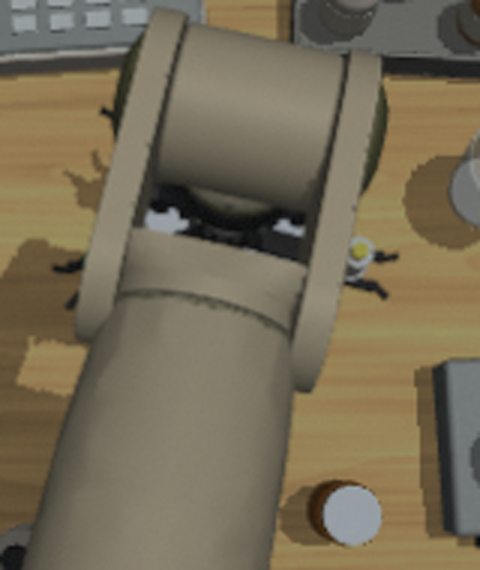

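View pics/s2.png

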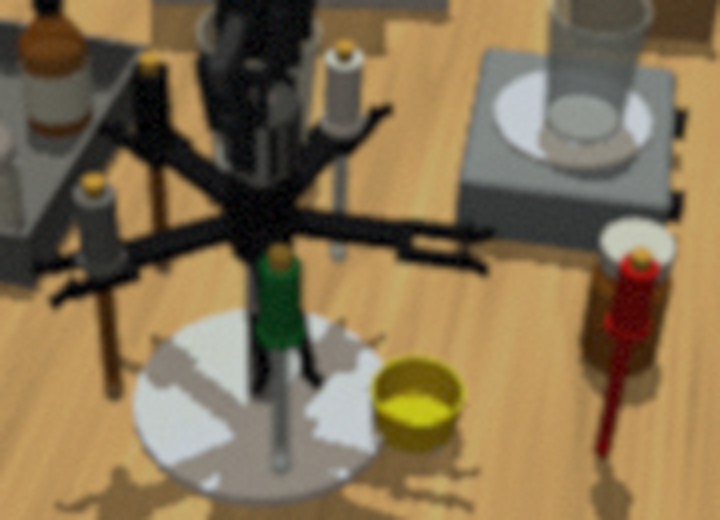

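View pics/w2.png

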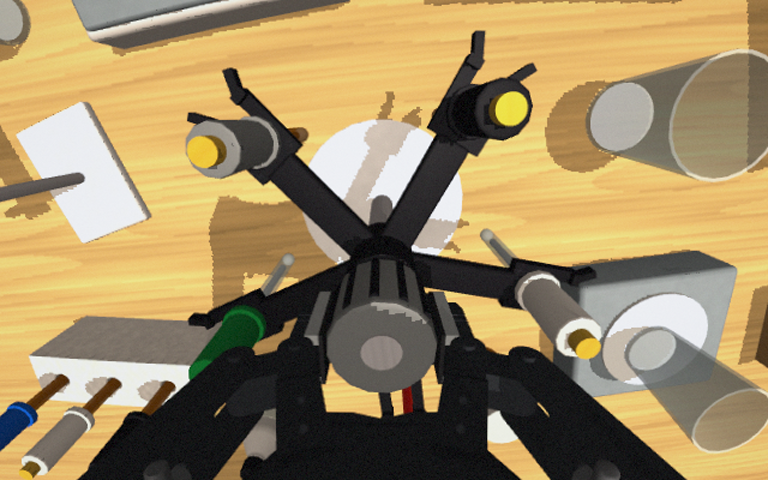

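The rack has turned with the knob. The side crop shows the empty fork at (440,245), pointing at the cup at (418,390), and all four hung electrodes still seated. Next I measure the angle.

```bash
cat >> h.py <<'E'
def plug(c,uv,r=9):
    x0,y0=int(uv[0]-r),int(uv[1]-r);p=c["pixels"][y0:y0+2*r+1,x0:x0+2*r+1]
    h=cv2.cvtColor(np.ascontiguousarray(p),cv2.COLOR_RGB2HSV).astype(int)
    m=((h[...,0]>14)&(h[...,0]<34)&(h[...,1]>140)&(h[...,2]>90)).astype(np.uint8)
    n,l,st,ce=cv2.connectedComponentsWithStats(m);i=1+np.argmax(st[1:,4]);return ce[i]+[x0,y0]
E
python3 - <<'E'
from h import *
c=load("side2")
C=np.array((617.2,-24.2))
for n,(x,y) in {"white":(345,48),"black":(149,62),"grey":(93,182),"green":(279,253)}.items():
    p=plug(c,(240+x/4,130+y/4),5);X=onz(c,p,222)[:2]-C;print("side",n,(X+C).round(1),np.hypot(*X).round(1),np.degrees(np.arctan2(X[1],X[0])).round(1))
c=load("wrist2")
for n,(x,y) in {"white":(584,345),"black":(510,108),"grey":(204,152)}.items():
    p=plug(c,(x/1.2,y/1.2),14);X=onz(c,p,224)[:2]-(618.3,-26.4);print("wrist",n,X.round(1),np.hypot(*X).round(1),np.degrees(np.arctan2(X[1],X[0])).round(1))
E
```

```text
side white [ 590.5 -125.1] 104.4 -104.8
side black [700.3 -83.9] 102.3 -35.7
side grey [697.5  33.9] 99.1 35.9
side green [583.5  67.5] 97.7 110.2
wrist white [-27.4 -95.3] 99.2 -106.0
wrist black [ 82.3 -56.3] 99.7 -34.4
wrist grey [78.7 61.7] 100.0 38.1
```

```bash
python3 -m handwheel '[{"grip":70,"tx":0,"ty":0,"tz":0,"wx":0,"wy":0,"wz":0},{"grip":70,"tx":0,"ty":0,"tz":0,"wx":0,"wy":0,"wz":0},{"grip":70,"tx":0,"ty":0,"tz":0,"wx":0,"wy":0,"wz":0},{"grip":70,"tx":0,"ty":0,"tz":0,"wx":0,"wy":0,"wz":0},{"grip":70,"tx":0,"ty":-20,"tz":0,"wx":0,"wy":0,"wz":0},{"grip":70,"tx":0,"ty":-30,"tz":0,"wx":0,"wy":0,"wz":0},{"grip":70,"tx":0,"ty":-30,"tz":0,"wx":0,"wy":0,"wz":0},{"grip":70,"tx":0,"ty":0,"tz":0,"wx":0,"wy":0,"wz":0}]'
python3 - <<'E'
from h import *
from rig import eyes
c=eyes.capture("wrist");np.savez("w3.npz",**c);crop(c,0,0,640,400,1.2,"w3.png")
go((477,336,280))
E
```

```text
time_s: 6.65
eef_pos: [619.9, -27.1, 300.3]
ee_rot: [0.031, -0.039, -0.705, 0.707]
force: [0.7, 1.2, 0.5]
grip_width: 0.819
t 6.7 tcp [619.5 -27.  297.1] world d [-142.5  363.   -17.1] tool d [ 177.9   15.5 -347.1] jaw yaw -1.67 ydir [ 0.007 -0.002 -1.   ] F [ 0.3 -0.5 -0.3] j [-0.23  0.5   1.06  0.    1.57  1.44] grip 70.0
```

View pics/w3.png

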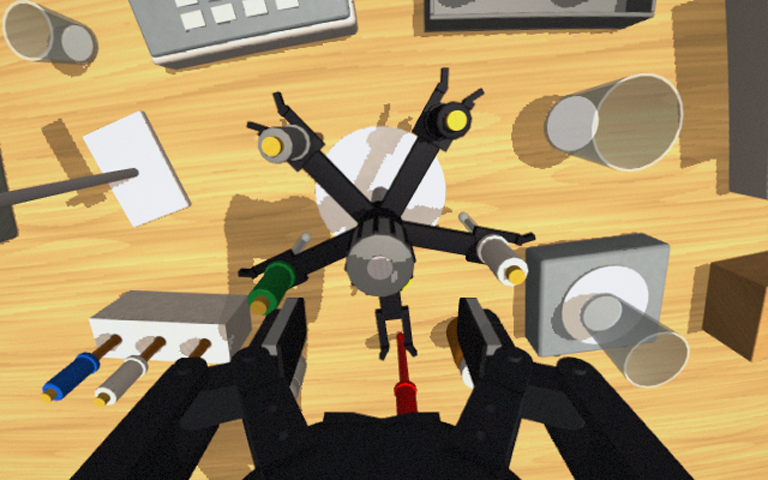

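```bash
python3 - <<'E'
from h import *
c=load("w3")
for n,(x,y) in {"white":(513,275),"black":(456,120),"grey":(272,146),"green":(261,305)}.items():
    p=plug(c,(x/1.2,y/1.2),11);X=onz(c,p,224)[:2]-(618.3,-26.4);print("wrist",n,X.round(1),np.hypot(*X).round(1),np.degrees(np.arctan2(X[1],X[0])).round(1))
print("knob",onz(c,(379/1.2,267/1.2),249))
for n,(x,y) in {"blue":(50,397),"w":(104,400)}.items(): print(n,onz(c,plug(c,(x/1.2,y/1.2),11),184).round(1))
for p in((383,352),(413,350),(379,308),(408,308)): print("fork",onz(c,(p[0]/1.2,p[1]/1.2),165).round(1))
E
```

```text
wrist white [-28.6 -95.6] 99.8 -106.6
wrist black [ 82.1 -55.9] 99.3 -34.2
wrist grey [78.4 61.3] 99.5 38.0
wrist green [-34.4  94.6] 100.6 110.0
knob [617.34736166 -25.75420459 249.        ]
blue [477.7 334.4 184. ]
w [469.7 275.6 184. ]
fork [489.8 -16.4 165. ]
fork [489.2 -46.1 165. ]
fork [539.6 -17.5 165. ]
fork [536.8 -44.6 165. ]
```

```bash
python3 -m handwheel '[{"grip":60,"tx":17.8,"ty":0,"tz":-34.7,"wx":0,"wy":0,"wz":0},{"grip":60,"tx":17.8,"ty":0,"tz":-34.7,"wx":0,"wy":0,"wz":0},{"grip":60,"tx":17.8,"ty":0,"tz":-34.7,"wx":0,"wy":0,"wz":0},{"grip":60,"tx":17.8,"ty":0,"tz":-34.7,"wx":0,"wy":0,"wz":0},{"grip":60,"tx":17.8,"ty":0,"tz":-34.7,"wx":0,"wy":0,"wz":0},{"grip":60,"tx":17.8,"ty":0,"tz":-34.7,"wx":0,"wy":0,"wz":0},{"grip":60,"tx":17.8,"ty":0,"tz":-34.7,"wx":0,"wy":0,"wz":0},{"grip":60,"tx":17.8,"ty":0,"tz":-34.7,"wx":0,"wy":0,"wz":0},{"grip":60,"tx":17.8,"ty":0,"tz":-34.7,"wx":0,"wy":0,"wz":0},{"grip":60,"tx":17.8,"ty":0,"tz":-34.7,"wx":0,"wy":0,"wz":0}]'
python3 -m handwheel '[{"grip":60,"tx":0,"ty":0,"tz":0,"wx":0,"wy":-0.12,"wz":0},{"grip":60,"tx":0,"ty":0,"tz":0,"wx":0,"wy":-0.12,"wz":0},{"grip":60,"tx":0,"ty":0,"tz":0,"wx":0,"wy":-0.12,"wz":0},{"grip":60,"tx":0,"ty":0,"tz":0,"wx":0,"wy":-0.12,"wz":0},{"grip":60,"tx":0,"ty":0,"tz":0,"wx":0,"wy":-0.12,"wz":0},{"grip":60,"tx":0,"ty":0,"tz":0,"wx":0,"wy":-0.12,"wz":0},{"grip":60,"tx":0,"ty":0,"tz":0,"wx":0,"wy":-0.12,"wz":0},{"grip":60,"tx":0,"ty":0,"tz":0,"wx":0,"wy":-0.12,"wz":0},{"grip":60,"tx":0,"ty":0,"tz":0,"wx":0,"wy":-0.12,"wz":0},{"grip":60,"tx":0,"ty":0,"tz":0,"wx":0,"wy":-0.12,"wz":0}]'
python3 -m handwheel '[{"grip":60,"tx":0,"ty":0,"tz":0,"wx":0,"wy":-0.12,"wz":0},{"grip":60,"tx":0,"ty":0,"tz":0,"wx":0,"wy":-0.12,"wz":0},{"grip":60,"tx":0,"ty":0,"tz":0,"wx":0,"wy":-0.12,"wz":0},{"grip":60,"tx":0,"ty":0,"tz":0,"wx":0,"wy":-0.12,"wz":0},{"grip":60,"tx":0,"ty":0,"tz":0,"wx":0,"wy":-0.12,"wz":0},{"grip":60,"tx":0,"ty":0,"tz":0,"wx":0,"wy":0,"wz":0},{"grip":60,"tx":0,"ty":0,"tz":0,"wx":0,"wy":0,"wz":0}]'
python3 - <<'E'
from h import *
from rig import eyes
for n in("wrist","top"):
    c=eyes.capture(n);np.savez(n+"4.npz",**c)
    if n=="top":crop(c,270,110,430,300,3,"t4.png")
    else: crop(c,0,0,640,400,1.2,"w4.png");print(proj(c,(477,336,185)))
go((477,336,138))
E
```

```text
time_s: 7.53
eef_pos: [474.6, 337.8, 292.8]
ee_rot: [0.035, -0.035, -0.706, 0.706]
force: [0.1, -0.7, -0.3]
grip_width: 0.702
time_s: 8.37
eef_pos: [475.6, 336.1, 292.6]
ee_rot: [0.371, -0.372, 0.602, -0.602]
force: [0.2, 0.4, 0.2]
grip_width: 0.702
time_s: 8.95
eef_pos: [475.6, 336.2, 292.9]
ee_rot: [-0.53, 0.531, -0.468, 0.467]
force: [-0.9, -0.4, -0.6]
grip_width: 0.701
[319.66483542 195.1201079 ]
t 9.05 tcp [475.7 336.2 293. ] world d [   1.3   -0.2 -155. ] tool d [  0.3 155.    1.3] jaw yaw 0.127 ydir [-0. -0. -1.] F [-1.5 -0.  -0.3] j [0.41 0.41 1.2  0.   1.53 0.29] grip 59.8
```

View pics/t4.png

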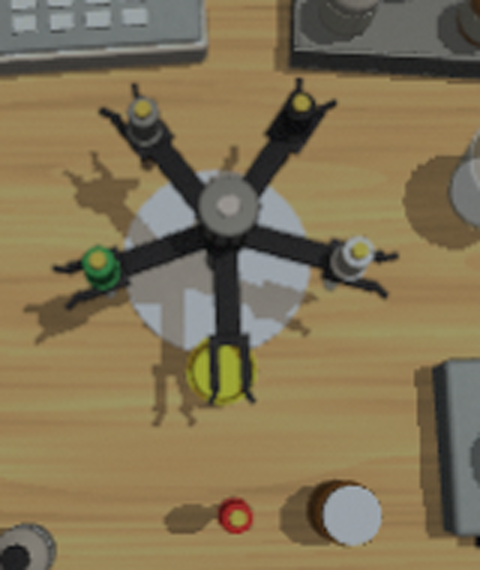

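View pics/w4.png

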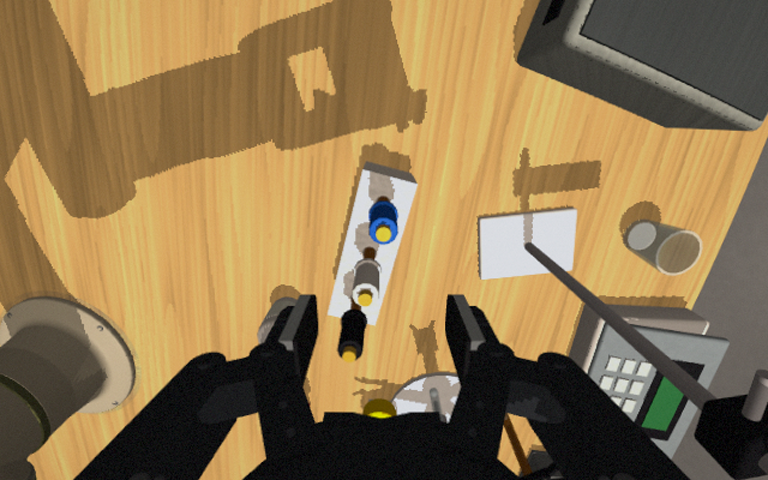

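Top picture: the empty fork at (228,370) now lies over the cup at (221,372). Wrist picture: three candidates stand in the block: blue (383,234), white (366,290) and black (350,345). The one with the blue cap at the far end is the target, and its plug is where I predicted it (319,195 unscaled). The red one at (235,517) in the top crop stands alone and is not meant.

```bash
python3 - <<'E'
from h import *
c=load("wrist4");print(onz(c,plug(c,(319.2,195),9),184.5).round(1));crop(c,270,140,370,300,3,"w4c.png")
E
python3 -m handwheel '[{"grip":60,"tx":0,"ty":30,"tz":1.3,"wx":0,"wy":0.12,"wz":0},{"grip":60,"tx":0,"ty":25,"tz":0,"wx":0,"wy":0.12,"wz":0},{"grip":60,"tx":0,"ty":0,"tz":0,"wx":0,"wy":0,"wz":0},{"grip":60,"tx":0,"ty":0,"tz":0,"wx":0,"wy":0,"wz":0}]'
python3 - <<'E'
from h import *
from rig import eyes
c=eyes.capture("wrist");np.savez("w5.npz",**c);crop(c,0,0,640,400,1.2,"w5.png")
for z in(154,185):print(proj(c,(477,336,z)))
go((477,336,138))
E
```

```text
[476.4 336.5 184.5]
time_s: 9.38
eef_pos: [476.7, 336.3, 238.1]
ee_rot: [0.472, -0.473, 0.526, -0.526]
force: [0.5, -1.4, 1.3]
grip_width: 0.7
[318.62552947 203.60094361]
[318.65575412 217.78471695]
t 9.43 tcp [477.3 336.5 239.5] world d [  -0.3   -0.5 -101.5] tool d [  0.6 101.5  -0.4] jaw yaw -0.107 ydir [ 0.001  0.    -1.   ] F [ 0.4 -0.1  0.3] j [ 0.41  0.44  1.3  -0.    1.4   0.52] grip 59.9
```

View pics/w4c.png

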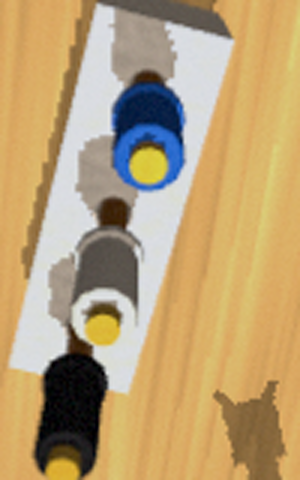

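View pics/w5.png

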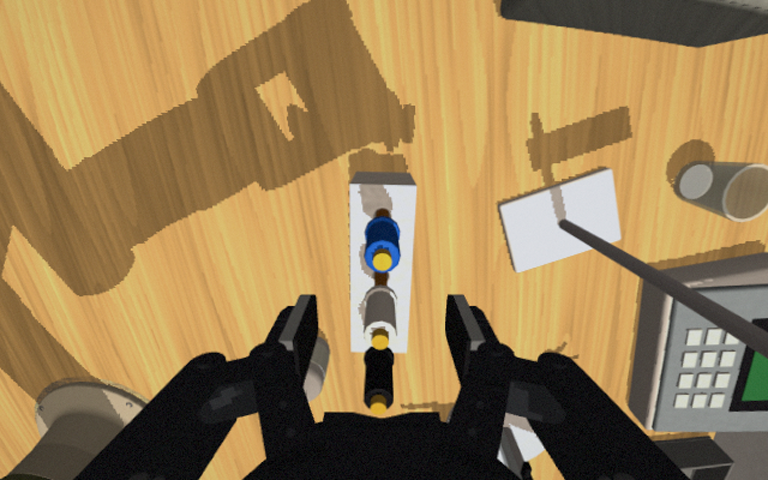

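The crop and the new wrist picture both show the blue cap centred between the jaws, with its plug at (382,262) against a predicted (382,261). I descend and grip.

```bash
python3 -m handwheel '[{"grip":60,"tx":0,"ty":30,"tz":0,"wx":0,"wy":0,"wz":0},{"grip":60,"tx":0,"ty":30,"tz":0,"wx":0,"wy":0,"wz":0},{"grip":60,"tx":0,"ty":25,"tz":0,"wx":0,"wy":0,"wz":0},{"grip":60,"tx":0,"ty":16,"tz":0,"wx":0,"wy":0,"wz":0},{"grip":15,"tx":0,"ty":0,"tz":0,"wx":0,"wy":0,"wz":0},{"grip":15,"tx":0,"ty":0,"tz":0,"wx":0,"wy":0,"wz":0},{"grip":15,"tx":0,"ty":0,"tz":0,"wx":0,"wy":0,"wz":0},{"grip":15,"tx":0,"ty":0,"tz":0,"wx":0,"wy":0,"wz":0},{"grip":15,"tx":0,"ty":0,"tz":0,"wx":0,"wy":0,"wz":0},{"grip":15,"tx":0,"ty":0,"tz":0,"wx":0,"wy":0,"wz":0}]' 50
python3 -m handwheel '[{"grip":15,"tx":0,"ty":0,"tz":0,"wx":0,"wy":0,"wz":0},{"grip":15,"tx":0,"ty":0,"tz":0,"wx":0,"wy":0,"wz":0}]'
python3 -c "
from h import *
go((477,336,138))"
```

```text
time_s: 10.27
eef_pos: [478.1, 336.8, 139.5]
ee_rot: [-0.473, 0.47, -0.526, 0.527]
force: [0.3, 0.5, 7.0]
grip_width: 0.272
time_s: 10.43
eef_pos: [478.1, 336.8, 139.5]
ee_rot: [-0.473, 0.47, -0.526, 0.527]
force: [0.9, -0.8, 7.1]
grip_width: 0.268
t 10.43 tcp [478.1 336.8 139.5] world d [-1.1 -0.8 -1.5] tool d [ 1.   1.5 -1. ] jaw yaw -0.11 ydir [ 0.004  0.002 -1.   ] F [ 0.9 -0.8  7.1] j [ 0.41  0.52  1.44 -0.    1.18  0.52] grip 22.9
```

```bash
python3 -m handwheel '[{"grip":15,"tx":0,"ty":-10,"tz":0,"wx":0,"wy":0,"wz":0},{"grip":15,"tx":0,"ty":-15,"tz":0,"wx":0,"wy":0,"wz":0},{"grip":15,"tx":0,"ty":-20,"tz":0,"wx":0,"wy":0,"wz":0},{"grip":15,"tx":0,"ty":-20,"tz":0,"wx":0,"wy":0,"wz":0},{"grip":15,"tx":0,"ty":-20,"tz":0,"wx":0,"wy":0,"wz":0},{"grip":15,"tx":0,"ty":-20,"tz":0,"wx":0,"wy":0,"wz":0},{"grip":15,"tx":0,"ty":-15,"tz":0,"wx":0,"wy":0,"wz":0},{"grip":15,"tx":0,"ty":0,"tz":0,"wx":0,"wy":0,"wz":0}]'
python3 - <<'E'
from h import *
from rig import eyes
for n in("wrist","side"):
    c=eyes.capture(n);np.savez(n+"6.npz",**c)
    crop(c,*((0,0,640,400,1.2) if n=="wrist" else (260,200,460,390,3)),n+"6.png")
go((415,300,255))
E
```

```text
time_s: 11.1
eef_pos: [477.8, 336.8, 261.5]
ee_rot: [-0.474, 0.47, -0.526, 0.527]
force: [-0.5, 0.4, -0.6]
grip_width: 0.267
t 11.2 tcp [476.9 336.3 257.5] world d [-61.9 -36.3  -2.5] tool d [ 42.9   2.4 -57.5] jaw yaw -0.11 ydir [ 0.  0. -1.] F [ 0.8 -0.8 -1.8] j [ 0.41  0.43  1.27 -0.    1.45  0.52] grip 22.4
```

View pics/wrist6.png

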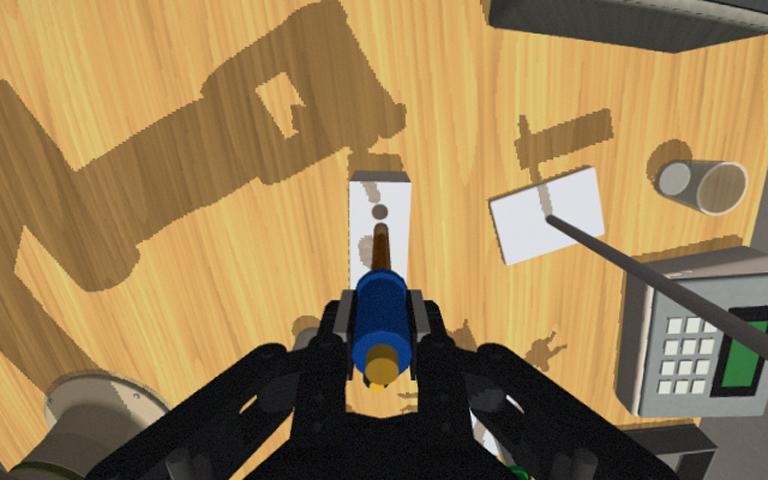

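View pics/side6.png

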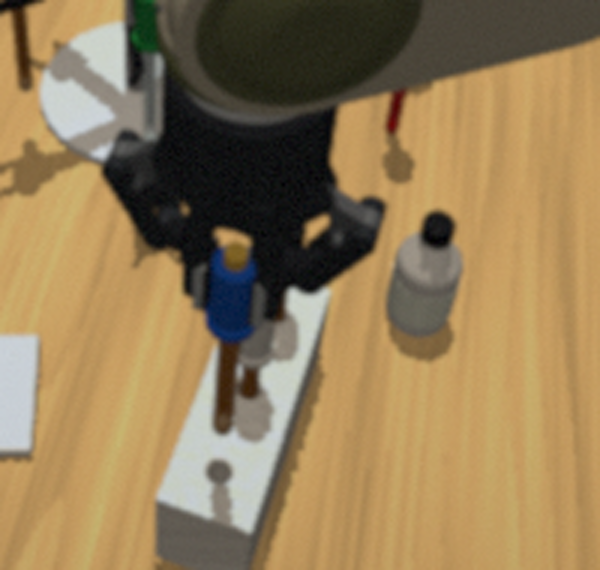

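The blue electrode is held and clear of the hole. In the side crop its tip is at (222,428) and its plug at (236,256). I compare that with an upright electrode on the TCP axis.

```bash
python3 - <<'E'
from h import *
w=load("wrist6");s=load("side6")
for dx,dy in((0,0),(0,-3)):
  for z in(128.,272+27,303): print(z,"w*1.2",(proj(w,(476.9+dx,336.3+dy,z))*1.2).round(1),"s crop",((proj(s,(476.9+dx,336.3+dy,z))-(260,200))*3).round(1))
crop(w,270,170,370,330,3.5,"w6c.png");crop(s,315,270,360,350,7,"s6c.png")
E
```

```text
128.0 w*1.2 [379.9 225.4] s crop [219.3 428.3]
299 w*1.2 [380.4 355.7] s crop [233.4 255. ]
303 w*1.2 [380.4 362.7] s crop [233.7 250.1]
128.0 w*1.2 [380.3 228.7] s crop [220.3 423.6]
299 w*1.2 [381.2 362.1] s crop [234.5 250. ]
303 w*1.2 [381.3 369.2] s crop [234.9 245.1]
```

View pics/w6c.png

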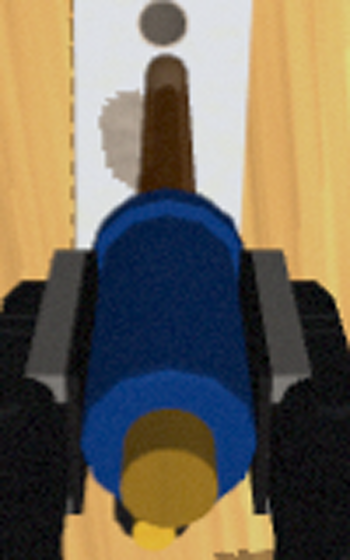

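View pics/s6c.png

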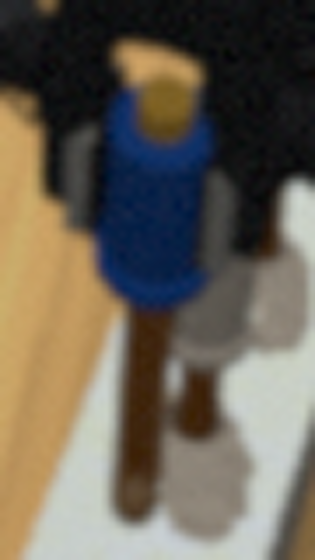

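```bash
python3 -m handwheel '[{"grip":15,"tx":21.5,"ty":0,"tz":-28.8,"wx":0,"wy":0,"wz":0},{"grip":15,"tx":21.5,"ty":0,"tz":-28.8,"wx":0,"wy":0,"wz":0},{"grip":15,"tx":0,"ty":0,"tz":0,"wx":0,"wy":0.119,"wz":0},{"grip":15,"tx":0,"ty":0,"tz":0,"wx":0,"wy":0.119,"wz":0},{"grip":15,"tx":0,"ty":0,"tz":0,"wx":0,"wy":0.119,"wz":0},{"grip":15,"tx":0,"ty":0,"tz":0,"wx":0,"wy":0.119,"wz":0},{"grip":15,"tx":0,"ty":0,"tz":0,"wx":0,"wy":0.119,"wz":0},{"grip":15,"tx":0,"ty":0,"tz":0,"wx":0,"wy":0.119,"wz":0},{"grip":15,"tx":0,"ty":0,"tz":0,"wx":0,"wy":0.119,"wz":0},{"grip":15,"tx":0,"ty":0,"tz":0,"wx":0,"wy":0.119,"wz":0}]'
python3 -m handwheel '[{"grip":15,"tx":0,"ty":0,"tz":0,"wx":0,"wy":0.119,"wz":0},{"grip":15,"tx":0,"ty":0,"tz":0,"wx":0,"wy":0.119,"wz":0},{"grip":15,"tx":0,"ty":0,"tz":0,"wx":0,"wy":0.119,"wz":0},{"grip":15,"tx":0,"ty":0,"tz":0,"wx":0,"wy":0.119,"wz":0},{"grip":15,"tx":0,"ty":0,"tz":0,"wx":0,"wy":0,"wz":0},{"grip":15,"tx":0,"ty":0,"tz":0,"wx":0,"wy":0,"wz":0}]'
python3 -c "
from h import *
go((455,-29.5,258))"
```

```text
time_s: 12.03
eef_pos: [414.5, 299.7, 256.0]
ee_rot: [-0.175, 0.177, -0.685, 0.685]
force: [-0.4, 0.4, -1.3]
grip_width: 0.266
time_s: 12.53
eef_pos: [414.7, 299.8, 256.4]
ee_rot: [-0.012, 0.013, -0.707, 0.707]
force: [0.3, 0.0, -0.8]
grip_width: 0.268
t 12.53 tcp [414.7 299.8 256.4] world d [  40.3 -329.3    1.6] tool d [-28.3  -1.4 330.6] jaw yaw -1.534 ydir [-0.002 -0.001 -1.   ] F [ 0.3  0.  -0.8] j [0.4  0.27 1.49 0.   1.38 1.93] grip 22.8
```

```bash
python3 -m handwheel '[{"grip":15,"tx":-2.8,"ty":0,"tz":20,"wx":0,"wy":0,"wz":0},{"grip":15,"tx":-2.8,"ty":0,"tz":32,"wx":0,"wy":0,"wz":0},{"grip":15,"tx":-2.8,"ty":0,"tz":39,"wx":0,"wy":0,"wz":0},{"grip":15,"tx":-2.8,"ty":0,"tz":39,"wx":0,"wy":0,"wz":0},{"grip":15,"tx":-2.8,"ty":0,"tz":39,"wx":0,"wy":0,"wz":0},{"grip":15,"tx":-2.8,"ty":0,"tz":39,"wx":0,"wy":0,"wz":0},{"grip":15,"tx":-2.8,"ty":0,"tz":39,"wx":0,"wy":0,"wz":0},{"grip":15,"tx":-2.8,"ty":0,"tz":39,"wx":0,"wy":0,"wz":0},{"grip":15,"tx":-2.8,"ty":0,"tz":28,"wx":0,"wy":0,"wz":0},{"grip":15,"tx":-2.8,"ty":0,"tz":16,"wx":0,"wy":0,"wz":0}]'
python3 -m handwheel '[{"grip":15,"tx":0,"ty":0,"tz":0,"wx":0,"wy":0,"wz":0},{"grip":15,"tx":0,"ty":0,"tz":0,"wx":0,"wy":0,"wz":0},{"grip":15,"tx":0,"ty":0,"tz":0,"wx":0,"wy":0,"wz":0}]'
python3 - <<'E'
from h import *
from rig import eyes
go((518.4,-29.5,258))
for n in("wrist","side"):
    c=eyes.capture(n);np.savez(n+"7.npz",**c)
    crop(c,*((0,0,640,400,1.2) if n=="wrist" else (280,120,440,260,4.5)),n+"7.png")
go((518.4,-29.5,258))
E
```

```text
time_s: 13.37
eef_pos: [453.6, -31.8, 256.9]
ee_rot: [-0.012, 0.012, -0.707, 0.707]
force: [-0.3, 0.6, -1.0]
grip_width: 0.272
time_s: 13.62
eef_pos: [453.6, -28.1, 257.1]
ee_rot: [0.012, -0.013, 0.707, -0.707]
force: [0.0, 1.0, -0.3]
grip_width: 0.268
t 13.62 tcp [453.6 -28.1 257.1] world d [64.8 -1.4  0.9] tool d [-64.8  -1.    3.7] jaw yaw -1.536 ydir [-0.001  0.    -1.   ] F [ 0.   1.  -0.3] j [-0.32  0.14  1.65  0.    1.35  1.21] grip 22.9
t 13.72 tcp [453.6 -27.8 257.2] world d [64.8 -1.7  0.8] tool d [-64.7  -0.8   4. ] jaw yaw -1.535 ydir [-0.  0. -1.] F [-0.1  0.1  0. ] j [-0.32  0.14  1.65  0.    1.35  1.22] grip 23.3
```

View pics/wrist7.png

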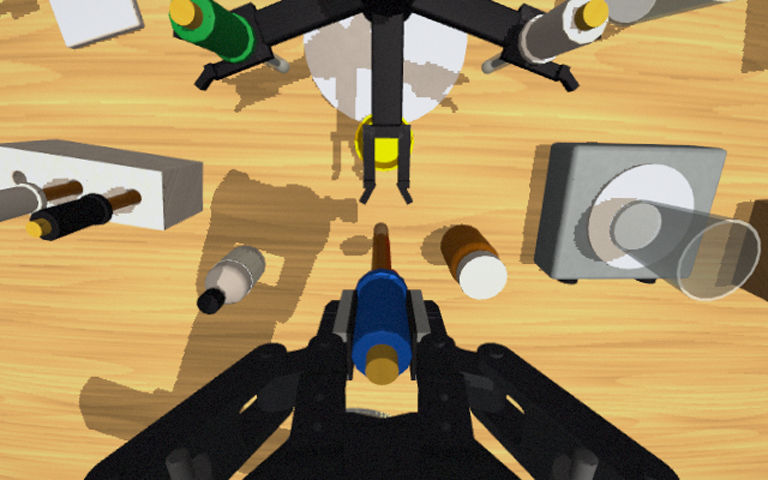

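View pics/side7.png

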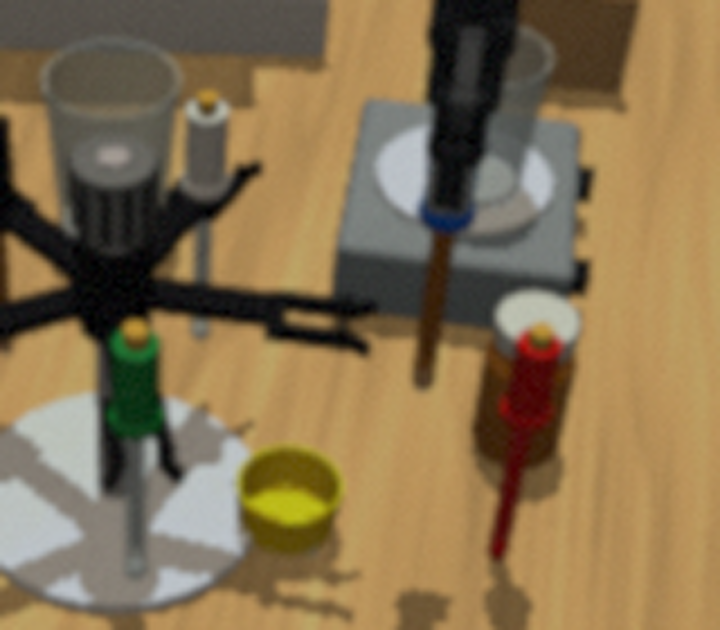

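```bash
python3 - <<'E'
from h import *
w=load("wrist7");crop(w,285,90,355,200,5,"w7c.png")
g=cv2.cvtColor(w["pixels"],cv2.COLOR_RGB2GRAY)
for y in range(114,160,4): print(y,g[y,296:348].tolist())
E
```

```text
114 [139, 139, 95, 72, 76, 75, 66, 50, 41, 42, 47, 43, 49, 59, 50, 43, 61, 68, 67, 68, 70, 68, 66, 70, 72, 71, 69, 68, 71, 51, 44, 48, 46, 46, 47, 42, 63, 65, 62, 48, 48, 48, 49, 48, 46, 47, 144, 156, 197, 192, 191, 191]
118 [198, 172, 106, 76, 77, 81, 70, 53, 41, 46, 46, 44, 42, 42, 42, 44, 144, 198, 204, 204, 203, 204, 205, 205, 204, 205, 205, 203, 201, 203, 203, 204, 204, 204, 204, 132, 64, 45, 45, 43, 45, 44, 45, 46, 46, 47, 107, 199, 203, 198, 198, 197]
122 [186, 204, 136, 78, 78, 79, 64, 49, 39, 43, 44, 40, 43, 45, 42, 41, 146, 197, 205, 203, 204, 204, 205, 206, 204, 203, 203, 205, 204, 204, 204, 205, 205, 203, 203, 134, 62, 42, 46, 43, 44, 47, 41, 42, 45, 51, 193, 203, 197, 194, 196, 196]
126 [138, 192, 201, 162, 104, 82, 60, 43, 43, 39, 44, 41, 43, 40, 43, 43, 149, 200, 205, 205, 203, 203, 204, 203, 205, 204, 204, 204, 204, 204, 204, 205, 203, 205, 204, 133, 61, 44, 45, 43, 45, 46, 44, 45, 45, 83, 197, 196, 193, 191, 191, 190]
130 [135, 135, 144, 193, 168, 116, 71, 47, 41, 42, 43, 40, 39, 42, 43, 46, 151, 199, 203, 204, 203, 204, 204, 205, 204, 204, 204, 205, 204, 203, 207, 2
[... 1114 characters left out ...]
4, 19, 16, 20, 18, 22, 16, 22, 21, 94, 182, 193, 193, 193, 192, 193, 192, 196, 195, 195, 193, 193, 193, 193, 195, 195, 196, 198, 90, 24, 22, 29, 29, 28, 24, 27, 23, 21, 130, 190, 197, 197, 197, 198, 196]
154 [195, 195, 197, 200, 198, 198, 142, 66, 39, 41, 39, 39, 40, 35, 39, 43, 39, 142, 190, 193, 196, 196, 197, 195, 195, 196, 196, 193, 197, 197, 196, 194, 194, 197, 127, 54, 42, 42, 44, 41, 41, 42, 43, 41, 39, 144, 191, 197, 199, 196, 196, 198]
158 [190, 187, 190, 190, 190, 190, 189, 167, 87, 37, 34, 38, 35, 35, 67, 161, 188, 188, 189, 190, 191, 189, 190, 187, 189, 189, 190, 191, 187, 190, 189, 190, 187, 189, 189, 188, 126, 59, 44, 35, 44, 43, 39, 126, 181, 188, 190, 189, 190, 190, 191, 191]
```

View pics/w7c.png

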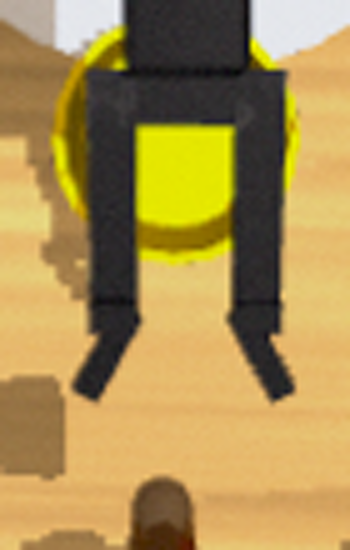

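```bash
python3 - <<'E'
from h import *
w=load("wrist7")
for v in(118,134,148): print("slot",v,onz(w,(321.6,v),165).round(1))
print("root",onz(w,(321.6,115.5),165),"lip tips ends",onz(w,(321.8,152),165))
im=w["pixels"].astype(int)
for y in(186,190,196,202,208,214,222): 
    print(y,[tuple(p) for p in im[y,308:328:1]][::1] if y==196 else "")
m=(im[...,0]-im[...,2]>25)&(im.sum(2)<330)
for y in range(186,226,4):
    x=np.nonzero(m[y,300:336])[0]+300
    if len(x): print(y,x.min(),x.max(),(x.min()+x.max())/2)
print("TCP axis z=113,160,225,288",[proj(w,(453.6,-28.0,z)).round(1).tolist() for z in(113,160,225,260,303)])
g=(w["pixels"][...,2].astype(int)-w["pixels"][...,0]>40)
for y in range(226,300,8):
    x=np.nonzero(g[y,280:360])[0]+280
    if len(x): print("cap",y,x.min(),x.max(),(x.min()+x.max())/2)
print("plug",plug(w,(318,303),20))
E
```

```text
slot 118 [524.2 -29.  165. ]
slot 134 [511.4 -29.5 165. ]
slot 148 [499.9 -29.9 165. ]
root [526.13301603 -28.91634887 165.        ] lip tips ends [496.55539525 -30.24035131 165.        ]
186 
190 
196 [(np.int64(225), np.int64(178), np.int64(101)), (np.int64(228), np.int64(180), np.int64(106)), (np.int64(228), np.int64(180), np.int64(107)), (np.int64(133), np.int64(97), np.int64(49)), (np.int64(81), np.int64(45), np.int64(3)), (np.int64(88), np.int64(53), np.int64(24)), (np.int64(77), np.int64(46), np.int64(12)), (np.int64(71), np.int64(39), np.int64(14)), (np.int64(73), np.int64(43), np.int64(9)), (np.int64(72), np.int64(43), np.int64(13)), (np.int64(75), np.int64(43), np.int64(12)), (np.int64(77), np.int64(42), np.int64(15)), (np.int64(83), np.int64(48), np.int64(22)), (np.int64(86), np.int64(53), np.int64(19)), (np.int64(92), np.int64(53), np.int64(9)), (np.int64(123), np.int64(84), np.int64(35)), (np.int64(219), np.int64(167), np.int64(96)), (np.int64(229), np.int64(181), np.int64(107)), (np.int64(228), np.int64(182), np.int64(106)), (np.int64(228), np.int64(181), np.int64(106))]
202 
208 
214 
222 
186 314 319 316.5
190 312 322 317.0
194 311 323 317.0
198 311 323 317.0
202 300 324 312.0
206 310 324 317.0
210 300 324 312.0
214 310 325 317.5
218 310 325 317.5
222 310 325 317.5
TCP axis z=113,160,225,288 [[317.4, 183.7], [317.4, 198.3], [317.3, 229.4], [317.2, 255.9], [317.1, 308.1]]
cap 226 310 327 318.5
cap 234 300 335 317.5
cap 242 298 338 318.0
cap 250 298 337 317.5
cap 258 298 337 317.5
cap 266 296 339 317.5
cap 274 295 340 317.5
cap 282 294 341 317.5
cap 290 294 342 318.0
cap 298 293 342 317.5
plug [317.64739069 304.77574048]
```

Wrist crop: the slot's mid line is at u=321.6 (unscaled) and the stem at 317.5, so the electrode must shift about 4 mm in −y. I correct that while lowering to insertion height, outside the fork.

```bash
python3 -m handwheel '[{"grip":15,"tx":0,"ty":20,"tz":2,"wx":0,"wy":0,"wz":0},{"grip":15,"tx":0,"ty":25,"tz":1.9,"wx":0,"wy":0,"wz":0},{"grip":15,"tx":0,"ty":15,"tz":0,"wx":0,"wy":0,"wz":0},{"grip":15,"tx":0,"ty":7,"tz":0,"wx":0,"wy":0,"wz":0},{"grip":15,"tx":0,"ty":0,"tz":0,"wx":0,"wy":0,"wz":0},{"grip":15,"tx":0,"ty":0,"tz":0,"wx":0,"wy":0,"wz":0},{"grip":15,"tx":0,"ty":0,"tz":0,"wx":0,"wy":0,"wz":0}]'
python3 - <<'E'
from h import *
from rig import eyes
for n in("wrist","side"):
    c=eyes.capture(n);np.savez(n+"8.npz",**c)
    crop(c,*((255,60,385,300,2.5) if n=="wrist" else (300,150,420,250,6)),n+"8.png")
    if n=="side": print("tips/collar pred crop",[((proj(c,p)-(300,150))*6).round(0).tolist() for p in((453.6,-31.7,175),(453.6,-31.7,60),(518,-29,165))])
go((516.9,-29.4,189.5))
E
```

```text
time_s: 14.3
eef_pos: [454.5, -32.7, 191.4]
ee_rot: [-0.012, 0.011, -0.707, 0.707]
force: [0.7, 0.3, -1.1]
grip_width: 0.267
tips/collar pred crop [[450.0, 235.0], [419.0, 443.0], [281.0, 232.0]]
t 14.4 tcp [454.4 -32.8 191.2] world d [62.5  3.4 -1.7] tool d [-62.6   1.8  -1.4] jaw yaw -1.538 ydir [ 0.002 -0.001 -1.   ] F [-0.1 -0.8 -0.3] j [-0.33  0.2   1.76  0.    1.18  1.21] grip 22.6
```

View pics/wrist8.png

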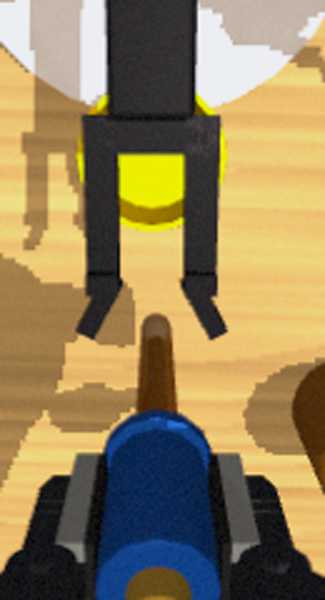

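View pics/side8.png

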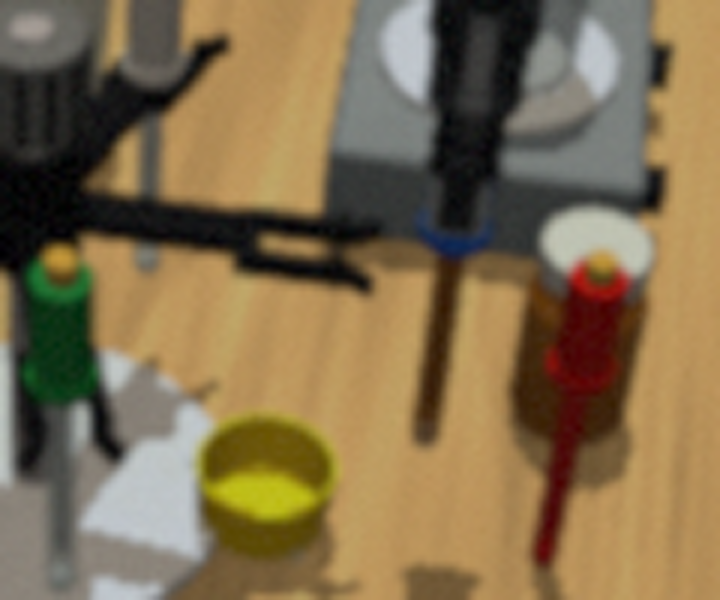

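Side crop: the collar at (453,238) is above the lip height, and the tip at (427,440) matches the prediction. The wrist crop shows the stem (156) on the slot's mid line (152). Sliding in slowly.

```bash
python3 -m handwheel '[{"grip":15,"tx":-8,"ty":0,"tz":-0.8,"wx":0,"wy":0,"wz":0},{"grip":15,"tx":-10,"ty":0,"tz":-0.6,"wx":0,"wy":0,"wz":0},{"grip":15,"tx":-10,"ty":0,"tz":0,"wx":0,"wy":0,"wz":0},{"grip":15,"tx":0,"ty":0,"tz":0,"wx":0,"wy":0,"wz":0},{"grip":15,"tx":0,"ty":0,"tz":0,"wx":0,"wy":0,"wz":0}]'
python3 - <<'E'
from h import *
from rig import eyes
c=eyes.capture("wrist");np.savez("wrist9.npz",**c);crop(c,285,90,355,240,4,"wrist9.png")
go((516.9,-29.4,189.5))
print("slot mid u at v", [(v,onz(c,(u,v),165).round(1).tolist()) for u,v in((317,150),)])
E
```

```text
time_s: 14.82
eef_pos: [482.2, -30.4, 190.3]
ee_rot: [0.012, -0.012, 0.707, -0.707]
force: [-0.5, -0.5, -0.8]
grip_width: 0.268
t 14.87 tcp [481.8 -30.5 190.3] world d [35.1  1.1 -0.8] tool d [-35.1   0.8   0.1] jaw yaw -1.538 ydir [-0.  0. -1.] F [-0.5 -0.4 -0.8] j [-0.31  0.26  1.68 -0.    1.2   1.23] grip 22.9
slot mid u at v [(150, [537.8, -28.4, 165.0])]
```

View pics/wrist9.png

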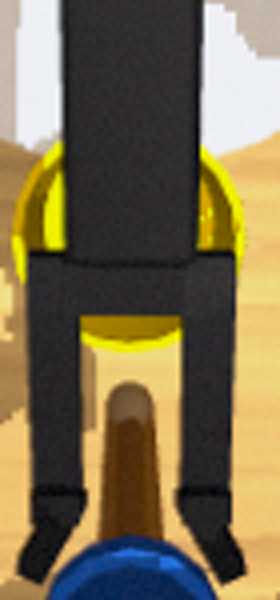

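The stem (131) is centred in the slot (81 to 181). Continuing.

```bash
python3 -m handwheel '[{"grip":15,"tx":-9,"ty":0,"tz":0,"wx":0,"wy":0,"wz":0},{"grip":15,"tx":-9,"ty":0,"tz":0,"wx":0,"wy":0,"wz":0},{"grip":15,"tx":-9,"ty":0,"tz":0,"wx":0,"wy":0,"wz":0},{"grip":15,"tx":-8,"ty":0,"tz":0,"wx":0,"wy":0,"wz":0},{"grip":15,"tx":0,"ty":0,"tz":0,"wx":0,"wy":0,"wz":0},{"grip":15,"tx":0,"ty":0,"tz":0,"wx":0,"wy":0,"wz":0}]'
python3 - <<'E'
from h import *
from rig import eyes
for n in("wrist","side"):
    c=eyes.capture(n);np.savez(n+"10.npz",**c)
    crop(c,*((255,60,385,300,2.5) if n=="wrist" else (300,150,420,250,6)),n+"10.png")
go((516.9,-29.4,179.5))
E
```

```text
time_s: 15.37
eef_pos: [516.6, -29.3, 190.2]
ee_rot: [0.011, -0.012, 0.707, -0.707]
force: [-1.4, -0.2, -0.3]
grip_width: 0.267
t 15.47 tcp [516.4 -29.3 190.3] world d [  0.5  -0.1 -10.8] tool d [-0.5 10.8  0.1] jaw yaw -1.538 ydir [-0.  0. -1.] F [-0.1 -0.7 -1. ] j [-0.28  0.33  1.58 -0.    1.23  1.25] grip 23.0
```

View pics/wrist10.png

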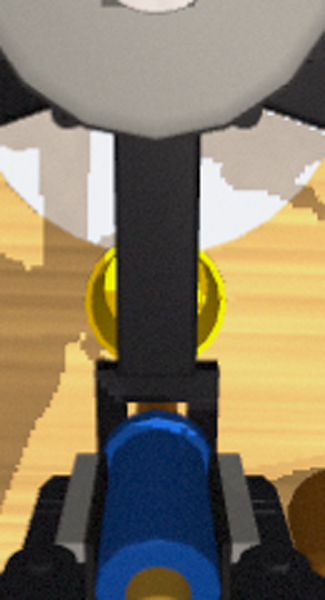

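View pics/side10.png

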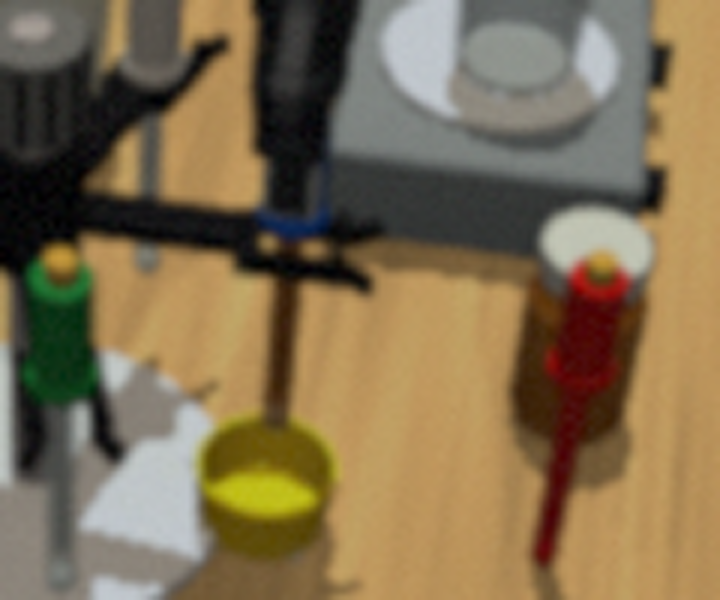

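It is in the slot, over the cup. Lowering gently and watching the force.

```bash
python3 -m handwheel '[{"grip":15,"tx":0,"ty":3,"tz":0,"wx":0,"wy":0,"wz":0},{"grip":15,"tx":0,"ty":3,"tz":0,"wx":0,"wy":0,"wz":0},{"grip":15,"tx":0,"ty":2.5,"tz":0,"wx":0,"wy":0,"wz":0},{"grip":15,"tx":0,"ty":0,"tz":0,"wx":0,"wy":0,"wz":0},{"grip":15,"tx":0,"ty":0,"tz":0,"wx":0,"wy":0,"wz":0}]'
python3 -m handwheel '[{"grip":15,"tx":0,"ty":1,"tz":0,"wx":0,"wy":0,"wz":0},{"grip":15,"tx":0,"ty":0,"tz":0,"wx":0,"wy":0,"wz":0}]'
python3 -m handwheel '[{"grip":15,"tx":0,"ty":1,"tz":0,"wx":0,"wy":0,"wz":0},{"grip":15,"tx":0,"ty":0,"tz":0,"wx":0,"wy":0,"wz":0}]'
python3 -m handwheel '[{"grip":15,"tx":0,"ty":0.5,"tz":0,"wx":0,"wy":0,"wz":0},{"grip":15,"tx":0,"ty":0,"tz":0,"wx":0,"wy":0,"wz":0}]'
```

```text
time_s: 15.88
eef_pos: [516.7, -29.3, 181.6]
ee_rot: [0.011, -0.012, 0.707, -0.707]
force: [-0.8, -0.4, -1.6]
grip_width: 0.265
time_s: 16.05
eef_pos: [516.8, -29.4, 180.7]
ee_rot: [0.012, -0.012, 0.707, -0.707]
force: [0.5, -0.4, -0.7]
grip_width: 0.266
time_s: 16.22
eef_pos: [517.0, -29.4, 180.1]
ee_rot: [-0.012, 0.011, -0.707, 0.707]
force: [-1.2, -0.1, 0.8]
grip_width: 0.268
time_s: 16.38
eef_pos: [517.0, -29.5, 180.0]
ee_rot: [-0.012, 0.011, -0.707, 0.707]
force: [-1.1, 0.2, 6.7]
grip_width: 0.263
```

Contact: +6.7 N at z=180.0, and the collar was expected to rest at 179.5. I open the fingers partly, then retreat straight up.

```bash
python3 -m handwheel '[{"grip":26,"tx":0,"ty":0,"tz":0,"wx":0,"wy":0,"wz":0},{"grip":32,"tx":0,"ty":0,"tz":0,"wx":0,"wy":0,"wz":0},{"grip":40,"tx":0,"ty":0,"tz":0,"wx":0,"wy":0,"wz":0},{"grip":48,"tx":0,"ty":0,"tz":0,"wx":0,"wy":0,"wz":0},{"grip":48,"tx":0,"ty":0,"tz":0,"wx":0,"wy":0,"wz":0},{"grip":48,"tx":0,"ty":0,"tz":0,"wx":0,"wy":0,"wz":0}]'
python3 - <<'E'
from h import *
from rig import eyes
for n in("wrist","side"):
    c=eyes.capture(n);np.savez(n+"11.npz",**c)
    crop(c,*((255,60,385,300,2.5) if n=="wrist" else (300,150,420,250,6)),n+"11.png")
go((516.9,-29.4,300))
E
```

```text
time_s: 16.88
eef_pos: [516.9, -29.4, 179.2]
ee_rot: [0.012, -0.012, 0.707, -0.707]
force: [-0.0, -0.6, -0.7]
grip_width: 0.561
t 16.98 tcp [516.8 -29.4 179.2] world d [ 1.000e-01 -0.000e+00  1.208e+02] tool d [  -0.  -120.8    0. ] jaw yaw -1.538 ydir [-0.  0. -1.] F [ 0.1  0.7 -0.1] j [-0.28  0.34  1.6   0.    1.2   1.25] grip 48.2
```

View pics/wrist11.png

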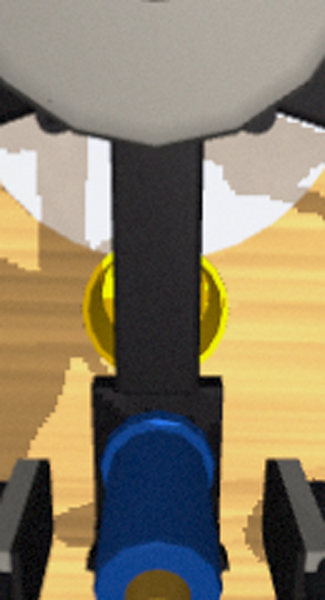

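View pics/side11.png

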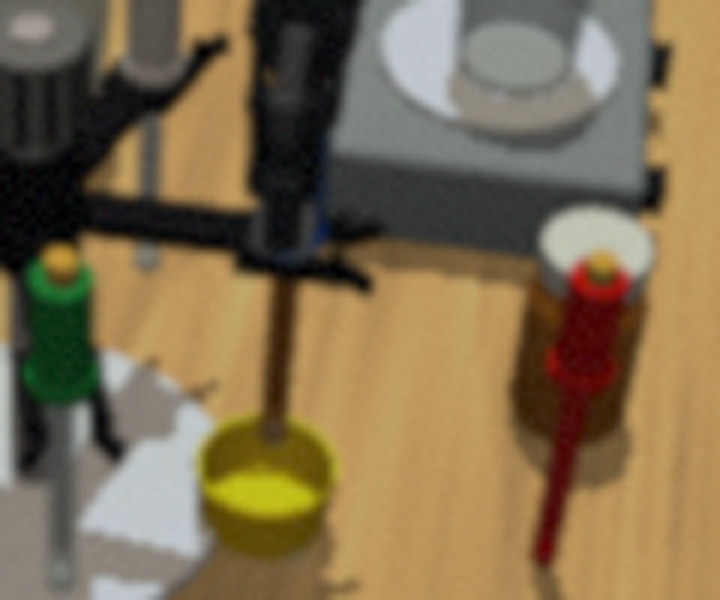

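The fingers are free on both sides, and the collar has sunk into the fork. Going up, then drawing back.

```bash
python3 -m handwheel '[{"grip":48,"tx":0,"ty":-10,"tz":0,"wx":0,"wy":0,"wz":0},{"grip":48,"tx":0,"ty":-20,"tz":0,"wx":0,"wy":0,"wz":0},{"grip":48,"tx":0,"ty":-30,"tz":0,"wx":0,"wy":0,"wz":0},{"grip":48,"tx":0,"ty":-30,"tz":0,"wx":0,"wy":0,"wz":0},{"grip":48,"tx":0,"ty":-20,"tz":0,"wx":0,"wy":0,"wz":0},{"grip":48,"tx":30,"ty":0,"tz":0,"wx":0,"wy":0,"wz":0},{"grip":48,"tx":35,"ty":0,"tz":0,"wx":0,"wy":0,"wz":0},{"grip":48,"tx":35,"ty":0,"tz":0,"wx":0,"wy":0,"wz":0},{"grip":48,"tx":20,"ty":0,"tz":0,"wx":0,"wy":0,"wz":0},{"grip":48,"tx":0,"ty":0,"tz":0,"wx":0,"wy":0,"wz":0}]'
python3 -m handwheel '[{"grip":48,"tx":0,"ty":0,"tz":0,"wx":0,"wy":0,"wz":0},{"grip":48,"tx":0,"ty":0,"tz":0,"wx":0,"wy":0,"wz":0},{"grip":48,"tx":0,"ty":0,"tz":0,"wx":0,"wy":0,"wz":0}]'
python3 - <<'E'
from h import *
from rig import eyes
for n in("wrist","side","top"):
    c=eyes.capture(n);np.savez(n+"12.npz",**c)
    crop(c,*{"wrist":(0,0,640,400,1.2),"side":(240,120,430,270,4),"top":(160,70,480,310,2.4)}[n],n+"12.png")
go((516.9,-29.4,300))
E
```

```text
time_s: 17.82
eef_pos: [394.4, -33.0, 290.6]
ee_rot: [-0.012, 0.011, -0.707, 0.707]
force: [-0.6, -0.2, 0.2]
grip_width: 0.56
time_s: 18.07
eef_pos: [397.6, -33.4, 289.4]
ee_rot: [-0.012, 0.012, -0.707, 0.707]
force: [-0.3, -0.5, -0.4]
grip_width: 0.563
t 18.22 tcp [397.4 -33.3 289.1] world d [119.5   3.9  10.9] tool d [-119.6  -11.     0. ] jaw yaw -1.538 ydir [-0.001  0.    -1.   ] F [ 0.2  0.7 -0.2] j [-0.38 -0.01  1.73  0.    1.43  1.16] grip 48.1
```

View pics/wrist12.png

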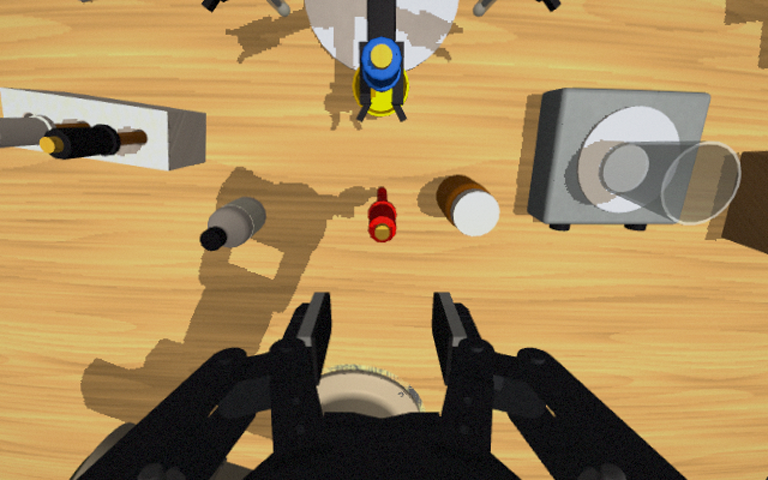

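View pics/side12.png

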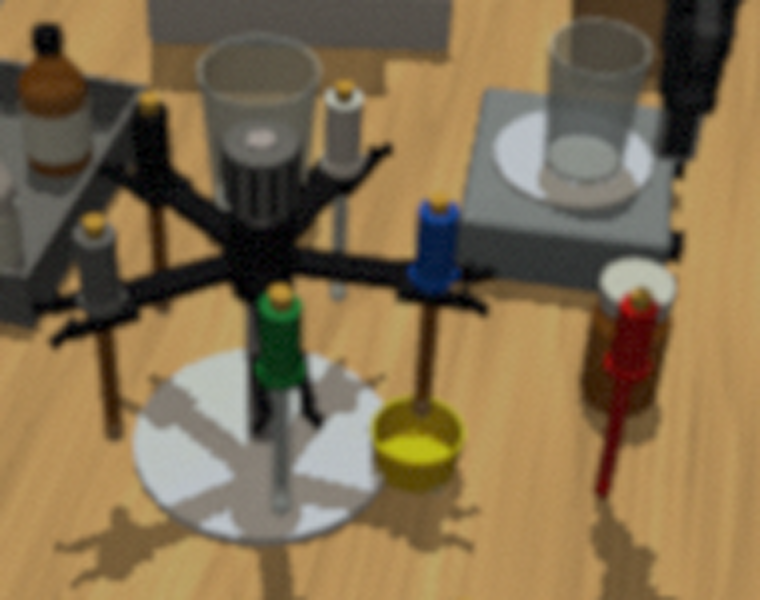

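View pics/top12.png

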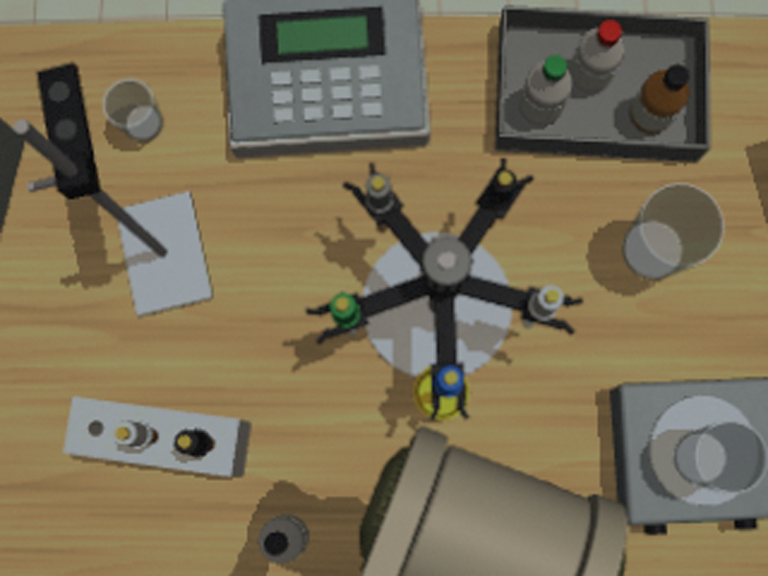

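Everything looks right. In the side crop the blue electrode at (437,245) hangs like its neighbours, with its tip over the cup (417,440). In the top crop the blue plug is at (451,378) and the cup at (441,392). One numeric check, then I hand in.

```bash
python3 - <<'E'
from h import *
from rig import ctrl
w=load("wrist12");t=load("top12");s=load("side12")
pw=plug(w,(381/1.2,56/1.2),12);pt=plug(t,(160+451/2.4,70+378/2.4),5);ps=plug(s,(240+440/4,120+202/4),5)
print(onz(w,pw,224).round(1),onz(t,pt,224).round(1),onz(s,ps,224).round(1),tri(w,pw,t,pt),tri(t,pt,s,ps))
print(ctrl.finish_job())
E
```

```text
[516.1 -29.6 224. ] [516.7 -29.9 224. ] [515.8 -27.7 224. ] (array([516.73493677, -29.82915926, 221.43069641]), np.float64(0.5827989510173908)) (array([516.43514761, -30.04594388, 222.1406199 ]), np.float64(0.8163208207955552))
the job is handed in; nothing more can be done
None
```

The job is done and handed in. I turned the rack about 96° clockwise by its knob, so the empty arm stands over the yellow drip cup. Then I took the blue-capped electrode from the end hole of the storage block and hung it in that arm. I let go and drew back clear of everything by about 18 s of the 67 s allowed. `finish_job` gives no verdict, so this rests on my own checks.

- **Position:** the blue electrode's plug measures about (516.5, −29.7) mm. The fork seat is near (518, −29.5) and the cup near (518.5, −29), so it hangs within about 2 to 3 mm of the cup's centre.
- **Height:** the views put its plug at z = 221 to 222 mm, where a seated one should have its top at 225. The four hung electrodes measured about 222 the same way, so I take the gap as measurement bias.
- **Contact:** I felt the collar touch the fork at about 7 N while lowering, and it settled into the fork when I opened the fingers.
- **The rest of the scene:** the other electrodes, bottle, jar, beakers and the red look-alike appear unmoved in the last pictures, apart from the hung ones turning with the rack. I judged that by eye. The arm hid the jar and the red look-alike in the last top view, so for those two I relied on the side and wrist views.
- **Disagreements:** the side camera reads y about 2 to 3 mm higher than the others, so I relied mainly on the top and wrist cameras. My first two move calls were refused because the rows lacked keys, and nothing moved.

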